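# Stand a brittle mortar slab in the gauge fixture and bring the sprung nose up gently

## Robot

A 7-joint arm with a two-finger parallel gripper is mounted at the origin on a cart in front of the work surface, level with it; the furniture and walls round the work are solid. World frame = base frame: x ahead of the robot, y to its left, z up, the work surface at z = 0. Lengths are in m, angles in rad, forces in N, time in s.
With the tool pointing down it reaches from about 0.4 to 0.85 m from the base axis. Payload 4.5 kg.
Tool frame: the origin (TCP) lies midway between the tips of the shut fingers; the grasp point (between the pads) lies 19 mm behind it; x points along the fingers, y is the direction in which the jaws open and shut, and the axes are right-handed (so a half turn about x gives the same grasp; the last joint's range is limited). The gripper opens to 88 mm and grips with 3 to 60 N. Pads are 18 mm wide; open, the fingers measure 123 mm over their backs; the gripper's body (75 mm by 187 mm) begins 45 mm behind the grasp point.
Start: joints at [1.243, 0.689, -0.195, 1.565, 0.157, 0.902, -0.215], TCP at [0.221, -0.585, 0.239] pointing down, gripper open.
Joint ranges: [-3.01, 3.01], [-0.46, 2.08], [-1.47, 1.51], [0.13, 2.56], [-1, 4.14], [0.04, 2.09], [-2.66, 2.66]. Speed limits (rad/s): [2.57, 2.57, 3.14, 3.14, 3.14, 3.14, 3.14].

## Interface

Orientations are given as a rotation vector (axis times angle).
In Python, from cell import read_state, get_image, hand_in gives the robot as it stands. The module is installed in compiled form; this text tells all that it offers.
- The arm moves only by the shell command python3 -m inch 'ROWS' [FORCE]. ROWS is JSON, a list of rows, each an object with "twist": the turn, a rotation vector about the tool's x, y, z in units of 10 degrees (1.0 is 10 degrees), a list of three; "xyz": the shift along the tool's x, y, z in units of 60 mm (1.0 is 60 mm), a list of three; "grip": the gripper's target within -1 to 1 (shut at 1, half-way at 0, fully open at -1). A call has exactly 10 rows; each row shifts and turns the pose as measured when the row begins, along the tool's axes as they then stand; what a row does not reach is not made up. A row lasts 1/8 s, in which the tool goes at most 62.5 mm and 10.7 degrees, less where a joint would pass 70% of its speed; a pose out of reach is approached as far as the arm can. A call is refused whole if a number of a shift passes 1 or a number of a turn 1, either way. A call with a gripper value outside its range is refused whole. The fingers move at their own pace and stop on an object; FORCE is the grip in N (left out, the last holds). Time passes only in rows, so rows that do not move let the fingers close, or fill a call up. It gives the time, the measured TCP pose, the force and the opening at its end, in the units of the state.
- read_state(): the state, without advancing time (a new reading comes with each control period).
- get_image(name): name is "side" or "top"; returns a dict with "pixels" (400x640x3 uint8, red, green, blue), "camera_matrix" (3x3 intrinsics, pixels), "T" (4x4, takes a point from camera to world coordinates). Camera axes: x right, y down, z forward; pixel columns grow to the right and rows downward; lengths in m; the calibration is good to about 2 mm. A picture is of the moment at which its call begins. There is no depth.
- hand_in(): hands the job in, once; it reports no verdict.
The state is a dict: "time": time; "qpos": joint angles; "qd": joint speeds; "joint_efforts": joint torques, N m; "position": TCP position; "tool_rot": TCP orientation; "ft_force": force on the tool from outside, world axes, zero at the start; "wrist_torque": the same for the moment, N m; "opening": finger opening in m.
Only numpy, scipy, OpenCV 4.12 (cv2) and the standard library are available. Lean on these libraries where they do the work, as an engineer would, in place of code of your own. Each camera call takes 0.05 s, during which the arm holds its last target.

## Task

The flat mortar slab leaning in the sloping rest is young and brittle. Take it out, stand it upright on its long thin edge on the fixture's bed, about midway across and with its face at the fence, and let go of it; then push the slide by its upright handle until the sprung nose just bears on the slab and holds it lightly against the fence, and leave it so. Treat it gently: a grip of 50 N would crack it and so would 15 N from the nose, so grip lightly, set it down without a knock and never press the nose home, and leave the other things alone.

Things in the scene. Friction and masses are not known exactly. Their poses are not given: they have to be found in the camera images.
- slab: plain grey mortar slab, 120 mm wide (x) by 16 mm thick (y) by 90 mm high (z), 0.34 kg give or take; origin at its centre; symmetrical. At first it leans 30 degrees from vertical in the rest, its z axis up the slope; the upper half stands free and can be pinched across the 16 mm from above along the slope. It leaves the rest by moving along its own z.
- rest: grey sheet-metal sloping rest, 130 x 120 mm, fixed; origin under its base plate. The slab leans towards its -y side (roughly towards the robot) on two rubber-faced ribs at x = -42 and +42 mm that reach 45 mm up the slab's underside; the slab's lower edge sits on a ledge with an 8 mm upstand, 52 mm above the base's underside.
- fixture: fixture, aluminium base plate 130 (x) by 215 (y) by 12 mm, fixed; origin at the underside, z up. Its top is the bed. Across the +y end stands a steel fence 100 mm wide, 10 mm thick, 45 mm high above the bed, with its inner face at y = +75 mm. The slide runs along y on the other half.
- slab_place (a point): point on the bed, 12 mm above the fixture's underside, at the middle of where the slab's lower edge belongs: 8 mm before the fence's inner face; y points to the fence
- jaw: the slide: block 50 x 50 x 40 mm, moves along the fixture's +y to the fence, 62 mm at most; drags with about 5 N and stays where left; origin under the block's middle. Its rubber-tipped sprung nose (18 mm across, 28 mm above the fixture's underside) is screwed out differently each time: tip 57 to 75 mm to +y of this origin. The nose yields 8 mm at 1.5 N per mm, then is solid.
- handle_top (a point): middle of the top of the slide's upright handle, a black plate 34 mm wide (x), 10 mm thick (y) and 64 mm high, 112 mm above the fixture's underside; push it towards +y from its -y face
- prism: bystander: grey mortar bar 40 x 160 x 40 mm lying behind; origin under its middle
- stopwatch: bystander: dark stopwatch 57 x 63 x 16 mm at the front; origin under its middle
- beaker: bystander: clear beaker 72 mm across, 89 mm high; origin under its middle
There are look-alikes about, which are no part of the job. Of the things that look like the slab, the larger one is meant.

How it is judged:
On the way, in this order (a step that is already met when the one before it is completed fails the run):
1. the slab is lifted out of the rest in the fingers, touching neither rest nor fixture (contact force between slab and rest below 0.05 N and contact force between slab and fixture below 0.05 N and contact force between slab and the fingers above 1 N and distance of slab from where it was at the start of the episode above 0.03 m), for 0.1 s.
2. the slab stands upright on its long edge on the bed, within 8 mm of the fence, let go, the nose not yet touching (angle between slab's own z axis and vertical below 0.06 rad and angle between the y axis of slab and the y axis of fixture, either way round below 0.06 rad and z of slab in the frame of fixture between 0.054 and 0.061 m and x of slab in the frame of fixture between -0.02 and 0.02 m and y of slab in the frame of fixture above 0.059 m and contact force between slab and the fingers below 0.1 N and contact force between slab and jaw below 0.05 N and linear speed of slab below 0.02 m/s), for 0.2 s.
At the end, for the whole second after the job is handed in: the slab stands upright (within 0.06 rad) on its long thin edge on the bed, within 20 mm of the middle across, square to the fence (0.06 rad) and within 3 mm of it; the sprung nose bears on it with 0.8 to 12 N; the slab is at rest and let go (angle between slab's own z axis and vertical below 0.06 rad and angle between the y axis of slab and the y axis of fixture, either way round below 0.06 rad and z of slab in the frame of fixture between 0.054 and 0.061 m and x of slab in the frame of fixture between -0.02 and 0.02 m and y of slab in the frame of fixture between 0.064 and 0.07 m and contact force between slab and the fingers below 0.1 N and linear speed of slab below 0.01 m/s and contact force between slab and jaw between 0.8 and 12 N); the robot touches nothing.
It fails at once if the slide presses the slab with more than 15 N (contact force between slab and jaw above 15 N).
It fails at once if the fingers squeeze or push the slab with more than 50 N a finger (100 N both together) (contact force between slab and the fingers above 100 N).
It fails at once if the slab is knocked or pressed on the fixture or its rest with more than 60 N (a drop of several millimetres) (contact force between slab and fixture above 60 N or contact force between slab and rest above 60 N).
It fails at once if the slab is dropped: let go more than 3 mm above the bed, touching nothing (contact force between slab and the fingers below 0.1 N and contact force between slab and fixture below 0.05 N and contact force between slab and rest below 0.05 N and z of slab in the frame of fixture above 0.06 m and distance of slab from where it was at the start of the episode above 0.03 m).
It fails at once if a bystander is shifted more than 30 mm (distance of any of prism, stopwatch, beaker from where it was at the start of the episode above 0.03 m).
It also fails if it takes over 58 s, if anything falls off the work surface, if the arm or the gripper's body presses on something with over 40 N, if the wrist force passes 120 N, or if a joint passes its speed limit or range.

## Working session

There is one attempt and no reset: what is moved stays moved. The work goes in short steps, Python scripts to look and compute and a shell command to move; the robot and the scene stay as the last step left them, time stands still between calls to the robot, and variables do not carry over. Pictures are saved under pics/ and viewed, and the job is handed in when it is done.

```bash
mkdir -p pics; ls; python3 - <<'E'
from cell import read_state,get_image
import cv2,numpy as np
np.set_printoptions(precision=4,suppress=True)
s=read_state();print(s)
for n in ["side","top"]:
    im=get_image(n);cv2.imwrite(f"pics/{n}0.png",im["pixels"][:,:,::-1]);print(n,im["camera_matrix"],im["T"])
    np.savez(f"{n}0.npz",**im)
E
```

```text
pics
{'time': 0.0, 'qpos': array([ 1.2428,  0.69  , -0.1945,  1.5663,  0.1573,  0.9025, -0.2151]), 'qd': array([-0.0007, -0.001 , -0.0021,  0.0007, -0.0006, -0.0012,  0.0002]), 'joint_efforts': array([ -0.0001, -52.7561,  -1.2669, -15.3427,  -0.0527,   0.0066,
         0.0002]), 'position': array([ 0.221 , -0.5839,  0.2379]), 'tool_rot': array([ 2.0244,  0.3723, -2.0253]), 'ft_force': array([-0.0458, -0.142 ,  0.2273]), 'wrist_torque': array([0.0273, 0.0002, 0.0203]), 'opening': 0.08782811978994227}
side [[448.5149   0.     313.7384]
 [  0.     448.5149 195.0843]
 [  0.       0.       1.    ]] [[-0.8494 -0.2905  0.4405  0.148 ]
 [-0.5276  0.4534 -0.7183  0.79  ]
 [ 0.009  -0.8426 -0.5384  0.6822]
 [ 0.      0.      0.      1.    ]]
top [[447.8367   0.     320.7915]
 [  0.     447.8367 198.2513]
 [  0.       0.       1.    ]] [[-0.0161 -0.9889  0.1476  0.45  ]
 [-0.9996  0.0123 -0.027   0.0224]
 [ 0.0249 -0.148  -0.9887  1.2215]
 [ 0.      0.      0.      1.    ]]
```

View pics/side0.png

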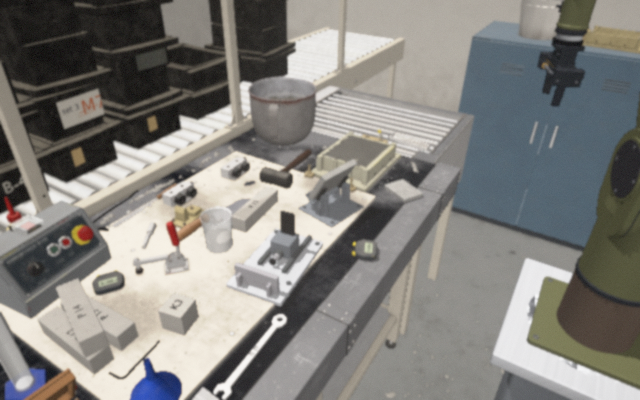

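View pics/top0.png

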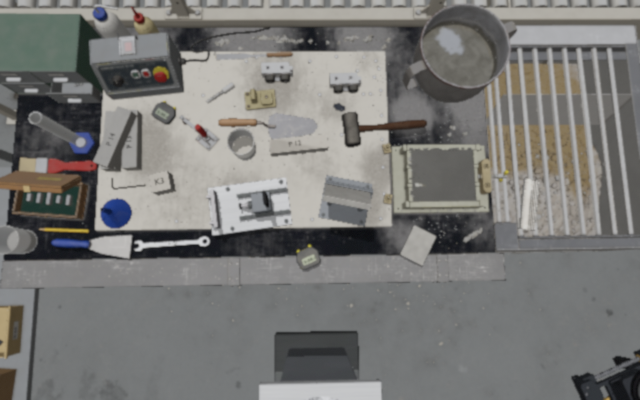

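```bash
python3 - <<'E'
import cv2
a=cv2.imread("pics/side0.png");b=cv2.imread("pics/top0.png")
cv2.imwrite("pics/c_side.png",cv2.resize(a[140:320,210:440],None,fx=3.4,fy=3.3,interpolation=cv2.INTER_CUBIC))
cv2.imwrite("pics/c_top.png",cv2.resize(b[160:280,200:440],None,fx=3.3,fy=3.3,interpolation=cv2.INTER_CUBIC))
E
```

```text
(no output)
```

View pics/c_side.png

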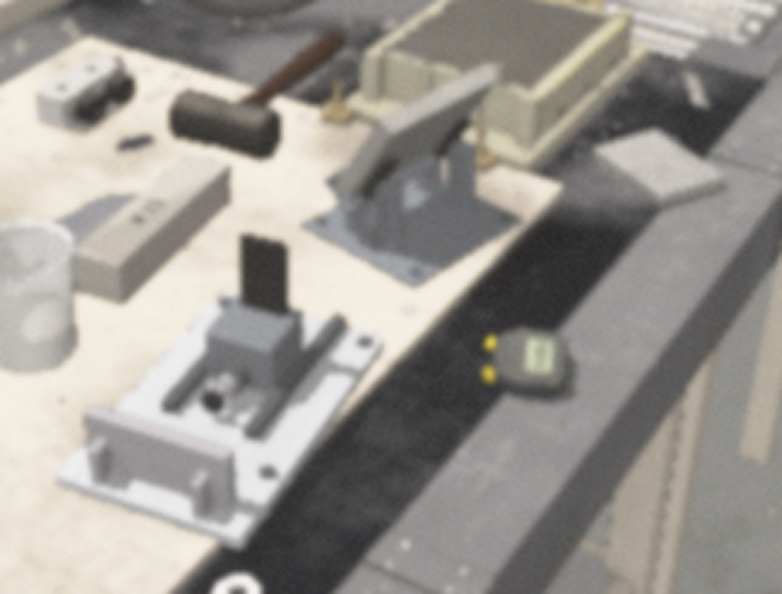

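View pics/c_top.png

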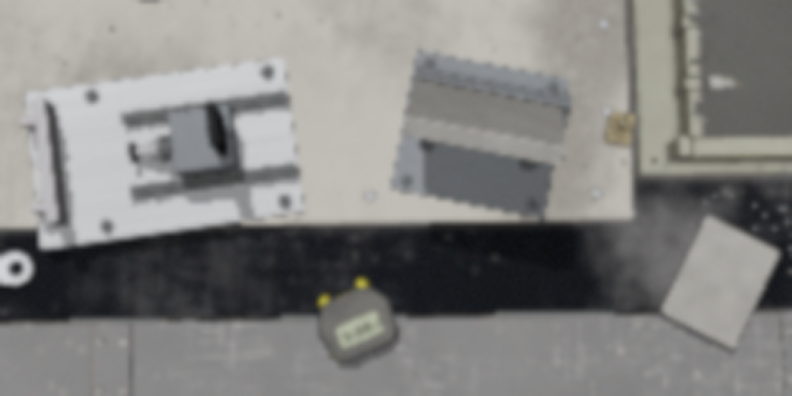

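```bash
python3 - <<'E'
import cv2
a=cv2.imread("pics/side0.png");b=cv2.imread("pics/top0.png")
def crop(im,x,y,w,h,f,n):
    c=cv2.resize(im[y:y+h,x:x+w],None,fx=f,fy=f,interpolation=cv2.INTER_CUBIC)
    for i in range(0,w,10):
        cv2.putText(c,str(x+i),(int(i*f),10),0,.35,(0,0,255),1); cv2.line(c,(int((i+.5)*f),12),(int((i+.5)*f),18),(0,0,255),1)
    for i in range(0,h,10):
        cv2.putText(c,str(y+i),(0,int((i+.5)*f)+4),0,.35,(0,0,255),1);cv2.line(c,(24,int((i+.5)*f)),(30,int((i+.5)*f)),(0,0,255),1)
    cv2.imwrite(n,c)
crop(a,295,150,90,66,8,"pics/z1.png")
crop(b,305,165,80,70,8,"pics/z2.png")
crop(a,220,200,110,110,5,"pics/z3.png")
crop(b,200,170,100,70,8,"pics/z4.png")
E
```

```text
(no output)
```

View pics/z1.png

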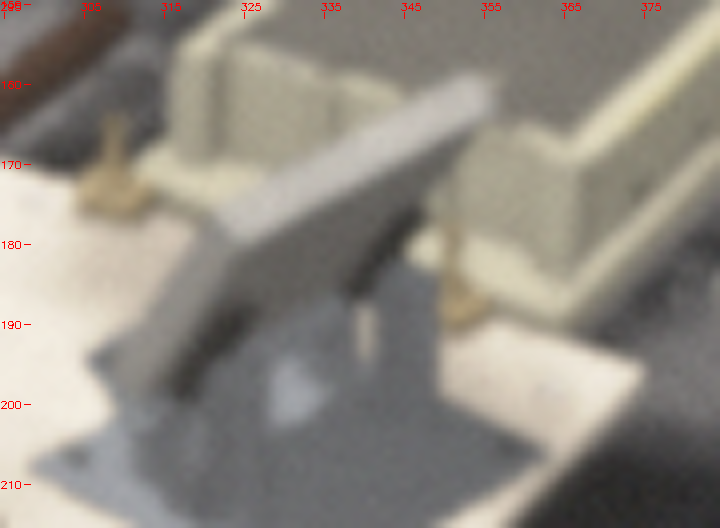

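View pics/z2.png

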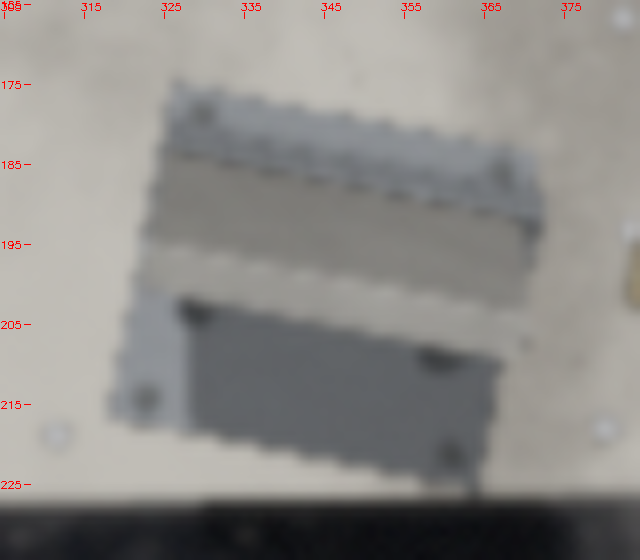

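View pics/z3.png

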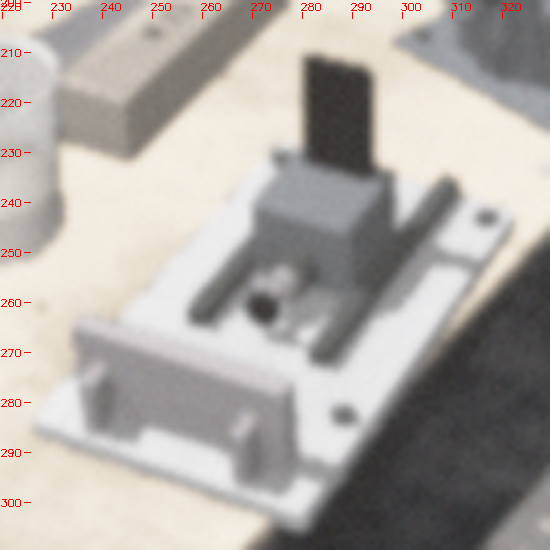

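View pics/z4.png

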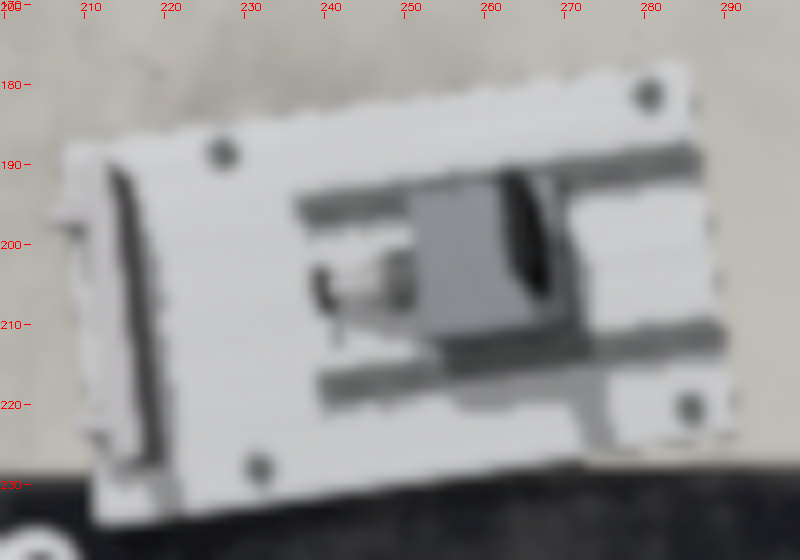

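```bash
cat > h.py <<'E'
import numpy as np,cv2
from scipy.optimize import least_squares
from scipy.spatial.transform import Rotation as R
C={n:dict(np.load(f"{n}0.npz")) for n in ["side","top"]}
def proj(cam,P):
    T=C[cam]["T"];K=C[cam]["camera_matrix"]
    p=(np.atleast_2d(P)-T[:3,3])@T[:3,:3]; q=p@K.T
    return q[:,:2]/q[:,2:]
def fit(obs,x0,pose):
    def f(v):
        Rm,t=pose(v); return np.concatenate([(proj(c,Rm@np.array(p)/1+t)-np.array(u)).ravel() for c,p,u in obs])
    r=least_squares(f,x0,loss="soft_l1"); return r.x,r.fun
E
cat > fit1.py <<'E'
from h import *
np.set_printoptions(precision=4,suppress=True)
def yawpose(v): return R.from_euler("z",v[3]).as_matrix(),v[:3]
m=.001
F=[("top",(65,107.5,12),(207.5,186.7)),("top",(65,-107.5,12),(285.7,177.3)),("top",(-65,-107.5,12),(291,224)),("top",(-65,107.5,12),(211.3,234.3)),
("side",(65,107.5,12),(226.5,285)),("side",(-65,107.5,12),(278,304)),("side",(-65,-107.5,12),(322,243.5)),
("side",(50,85,57),(234,267.5)),("side",(-50,85,57),(276.5,278))]
F=[(c,np.array(p)*m,u) for c,p,u in F]
v,e=fit(F,[.45,.15,0,0],yawpose);print("fixture",v);print(e.reshape(-1,2))
v2,e2=fit(F,[.45,.15,0],lambda w:yawpose([w[0],w[1],0,w[2]]));print("fixture z0",v2);print(e2.reshape(-1,2))
S=[("side",(-60,8,45),(321.5,176.5)),("side",(-60,-8,45),(325.5,180.3)),("side",(60,8,45),(353.5,159)),("side",(60,-8,45),(356.5,163.5)),
("side",(-60,8,-45),(309,197)),("side",(-60,-8,-45),(316,200.5)),
("top",(-60,8,45),(322.5,194.7)),("top",(60,8,45),(370,203)),("top",(-60,-8,45),(322,201)),("top",(60,-8,45),(367.5,209.5)),("top",(-60,8,-45),(325,183.5)),("top",(60,8,-45),(371.5,191.5))]
S=[(c,np.array(p)*m,u) for c,p,u in S]
def sp(v): return (R.from_euler("z",v[3])*R.from_euler("x",v[4])).as_matrix(),v[:3]
w,e=fit(S,[.42,-.05,.1,-1.7,.52],sp);print("slab",w);print(e.reshape(-1,2))
w,e=fit(S,[.42,-.05,.1,-1.7],lambda v:sp([*v,np.pi/6]));print("slab30",w)
np.savez("fit.npz",fix=v2,slab=w)
E
python3 fit1.py
```

```text
fixture [0.6142 0.1845 0.0038 0.1136]
[[-0.7024 -0.3991]
 [-0.173  -0.671 ]
 [ 0.2193 -0.3889]
 [ 0.0077 -0.4991]
 [-2.087  -0.2138]
 [ 0.7378  0.9103]
 [ 1.171   0.3079]
 [ 0.6232 -3.3841]
 [ 0.399   0.8002]]
fixture z0 [0.6152 0.1838 0.1132]
[[-0.1051 -0.5411]
 [ 0.169  -0.7475]
 [ 0.5272 -0.6177]
 [ 0.5782 -0.7979]
 [-2.0608  0.7315]
 [ 0.566   1.8547]
 [ 0.9354  1.291 ]
 [ 0.6183 -2.3549]
 [ 0.239   1.8339]]
slab [ 0.6218 -0.0739  0.0995 -1.7659  0.4973]
[[-0.1717 -0.6954]
 [ 0.135   0.3261]
 [-0.692  -0.1516]
 [ 0.443  -0.2013]
 [-0.7285 -0.1625]
 [-3.721   0.9471]
 [ 0.3675  0.1766]
 [ 1.2735  0.7171]
 [-0.2411 -0.0672]
 [ 2.4249  0.231 ]
 [-0.124   0.1863]
 [-1.6993  0.3885]]
slab30 [ 0.6222 -0.0738  0.0997 -1.7656]
```

```bash
cat > ov.py <<'E'
from h import *
import itertools
d=np.load("fit.npz");f=d["fix"];s=d["slab"]
def box(lo,hi): return np.array(list(itertools.product(*zip(lo,hi))))*.001
E=[(0,1),(0,2),(0,4),(1,3),(1,5),(2,3),(2,6),(3,7),(4,5),(4,6),(5,7),(6,7)]
Rf=R.from_euler("z",f[2]).as_matrix();tf=np.array([f[0],f[1],0])
Rs=(R.from_euler("z",s[3])*R.from_euler("x",np.pi/6)).as_matrix()
B=[(box((-65,-107.5,0),(65,107.5,12)),Rf,tf,(0,0,255)),(box((-50,75,12),(50,85,57)),Rf,tf,(0,160,0)),(box((-60,-8,-45),(60,8,45)),Rs,s[:3],(255,0,0))]
Z=6
for c,(x,y,w,h) in dict(side=(220,150,140,100+60),top=(200,165,180,75)).items():
    Z=4 if c=="top" else 3.7
    im=cv2.resize(C[c]["pixels"][y:y+h,x:x+w,::-1],None,fx=Z,fy=Z,interpolation=cv2.INTER_CUBIC)
    for P,Rm,t,col in B:
        q=((proj(c,P@Rm.T+t)-[x,y]+.5)*Z)
        for a,b in E: cv2.line(im,tuple(int(k) for k in q[a]),tuple(int(k) for k in q[b]),col,1,cv2.LINE_AA)
    cv2.imwrite(f"pics/ov_{c}.png",im)
E
python3 ov.py
```

```text
(no output)
```

View pics/ov_side.png

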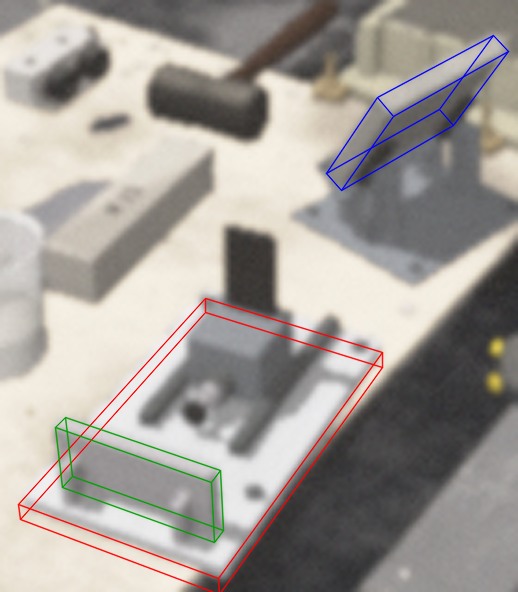

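View pics/ov_top.png

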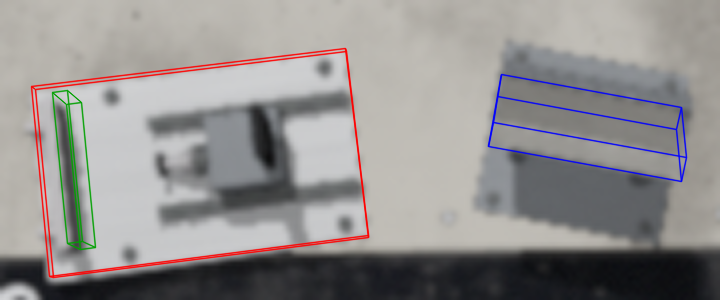

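```bash
python3 - <<'E'
import cv2
a=cv2.imread("pics/side0.png");b=cv2.imread("pics/top0.png")
def crop(im,x,y,w,h,f,n):
    c=cv2.resize(im[y:y+h,x:x+w],None,fx=f,fy=f,interpolation=cv2.INTER_CUBIC)
    for i in range(0,w,5):
        cv2.putText(c,str(x+i),(int(i*f),10),0,.35,(0,0,255),1); cv2.line(c,(int((i+.5)*f),12),(int((i+.5)*f),18),(0,0,255),1)
    for i in range(0,h,5):
        cv2.putText(c,str(y+i),(0,int((i+.5)*f)+4),0,.35,(0,0,255),1);cv2.line(c,(24,int((i+.5)*f)),(30,int((i+.5)*f)),(0,0,255),1)
    return c
l=crop(a,222,258,64,50,12,"");cv2.imwrite("pics/f1.png",l)
cv2.imwrite("pics/f2.png",crop(b,200,180,40,58,10,""))
cv2.imwrite("pics/f3.png",crop(a,260,205,45,70,8,""))
E
```

```text
(no output)
```

View pics/f1.png

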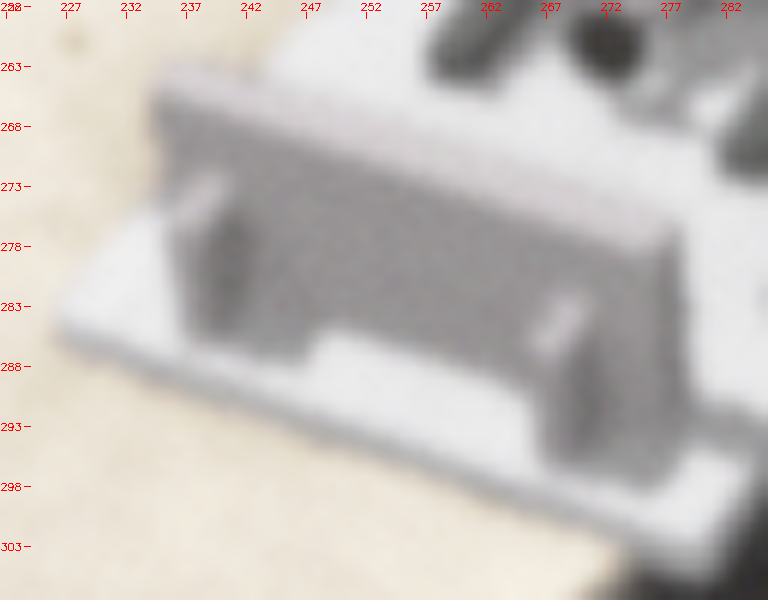

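View pics/f2.png

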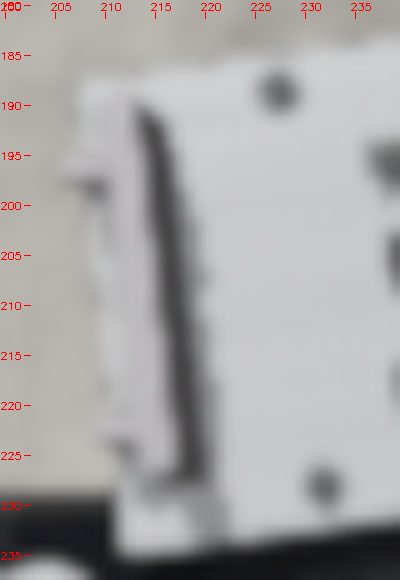

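View pics/f3.png

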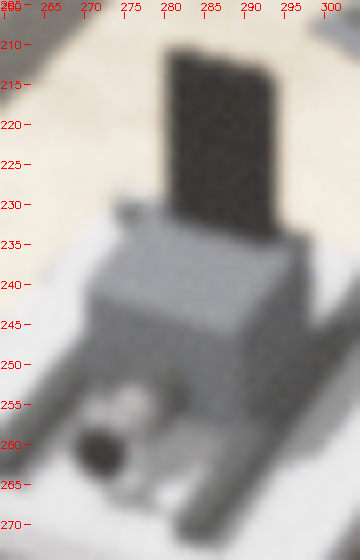

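```bash
cat > fit2.py <<'E'
from h import *
np.set_printoptions(precision=2,suppress=True)
# params: fx,fy,fyaw, yoff(mm), q block centre y(mm), hy handle +y face y (mm), nose(mm), sx,sy,sz,syaw, du,dv, du2,dv2
Fx=[("top",(65,107.5,12),(207.5,186.7),1),("top",(65,-107.5,12),(285.7,177.3),1),("top",(-65,-107.5,12),(291,224),1),("top",(-65,107.5,12),(211.3,234.5),1),
("side",(65,107.5,12),(225.8,283.7),1),("side",(-65,107.5,12),(280.5,303.3),1),("side",(-65,-107.5,12),(322,243.5),1),
("side",(50,85,57),(234.5,265.5),0),("side",(-50,85,57),(275.8,278.5),0),("side",(50,75,57),(236.5,262.5),0),("side",(-50,75,57),(278.7,276.3),0),
("top",(50,75,57),(212.8,190),0),("top",(-50,75,57),(217.7,227.3),0),("top",(50,75,12),(216,191),0),("top",(-50,75,12),(220,228),0),
("side",(17,0,112),(280.2,210.5),3),("side",(-17,0,112),(293.7,213.3),3),("side",(17,0,48),(280.2,231.5),3),("side",(-17,0,48),(293.7,235),3),
("side",(25,25,48),(271.3,241),2),("side",(-25,25,48),(289,246),2),("top",(25,25,48),(251,193),2),("top",(-25,25,48),(252.5,211.5),2),
("side",(0,0,28),(271.7,261),4),("top",(0,0,28),(239,205),4)]
S=[("side",(-60,8,45),(321.5,176.5)),("side",(-60,-8,45),(325.5,180.3)),("side",(60,8,45),(353.5,159)),("side",(60,-8,45),(356.5,163.5)),
("side",(-60,8,-45),(309,197)),
("top",(-60,8,45),(322.5,194.7)),("top",(60,8,45),(370,203)),("top",(-60,-8,45),(322,201)),("top",(60,-8,45),(367.5,209.5)),("top",(-60,8,-45),(325,183.5)),("top",(60,8,-45),(371.5,191.5))]
def f(v):
    Rf=R.from_euler("z",v[2]).as_matrix();t=np.array([v[0],v[1],0]);o=[]
    D={"side":v[11:13],"top":v[13:15]}
    for c,p,u,k in Fx:
        p=np.array(p,float);p[1]+=[0,v[3],v[4],v[5],v[6]][k]
        o.append(proj(c,Rf@p/1000+t)[0]+D[c]-u)
    Rs=(R.from_euler("z",v[10])*R.from_euler("x",np.pi/6)).as_matrix()
    for c,p,u in S: o.append(proj(c,Rs@np.array(p)/1000+v[7:10])[0]+D[c]-u)
    o=np.array(o)
    return np.concatenate([o.ravel()*1.5,v[11:15]/.8, ])
x0=[.615,.184,.113,-8,-40,-50,20,.622,-.074,.097,-1.766,0,0,0,0]
r=least_squares(f,x0,loss="soft_l1",x_scale=[.01,.01,.01,5,5,5,5,.01,.01,.01,.01,1,1,1,1]);v=r.x
print("fix",v[:3]*[1000,1000,1],"yoff,q,handle,nose",v[3:7],"slab",v[7:11]*[1000,1000,1000,1],"px",v[11:])
print((r.fun[:-4]/1.5).reshape(-1,2))
np.savez("fit2.npz",v=v)
Rf=R.from_euler("z",v[2]);print("place",Rf.apply([0,.067,.012])+[v[0],v[1],0],"handle",Rf.apply([0,(v[5]-5)/1000,.112])+[v[0],v[1],0])
E
python3 fit2.py
```

```text
fix [613.96 191.2    0.13] yoff,q,handle,nose [ -7.3  -47.74 -61.78  14.98] slab [624.61 -76.2   88.84  -1.77] px [ 0.3  -3.03 -0.78  0.25]
[[-1.33  0.66]
 [-1.23 -1.09]
 [ 0.08 -1.11]
 [ 0.33  0.1 ]
 [-0.48 -0.2 ]
 [-0.28 -0.48]
 [ 0.71 -2.24]
 [-1.01 -0.61]
 [ 0.59  0.66]
 [-0.37 -0.56]
 [ 0.06 -0.32]
 [-0.26 -1.39]
 [-0.74 -1.05]
 [ 0.05  0.41]
 [ 0.35 -0.3 ]
 [ 0.02 -0.64]
 [ 0.25  0.29]
 [ 0.9   1.24]
 [ 0.68  1.61]
 [-1.52  0.55]
 [ 0.76  1.59]
 [ 0.29  0.13]
 [ 1.2   0.21]
 [ 0.15  0.73]
 [ 0.39  0.47]
 [-0.12 -0.34]
 [ 0.08  0.75]
 [-0.83  0.11]
 [ 0.2   0.14]
 [-1.15 -0.85]
 [ 0.3   0.42]
 [ 0.71  0.89]
 [-0.29  0.05]
 [ 1.87  0.28]
 [-0.1  -0.3 ]
 [-2.07 -0.15]]
place [0.61 0.26 0.01] handle [0.62 0.13 0.11]
```

```bash
cat >> h.py <<'E'
def st():
    from cell import read_state
    s=read_state();M=R.from_rotvec(s["tool_rot"]).as_matrix();return s,M
def delta(Mt,pt):
    """needed shift in tool axes (units 60mm) and turn (units 10deg, tool axes)"""
    s,M=st()
    print("t%.2f pos"%s["time"],s["position"].round(4),"F",s["ft_force"].round(2),"open %.4f"%s["opening"]); print("M\n",M.round(3)," q",s["qpos"].round(2))
    print("shift(tool,units)",(M.T@(np.array(pt)-s["position"])/.06).round(3),"twist",(R.from_matrix(M.T@Mt).as_rotvec()*18/np.pi).round(3))
def slabR(yaw,tilt=np.pi/6): return (R.from_euler("z",yaw)*R.from_euler("x",tilt)).as_matrix()
def toolR(Rs,sign): # tool x=-slab z, tool y=sign*slab y
    x=-Rs[:,2];y=sign*Rs[:,1];return np.stack([x,y,np.cross(x,y)],1)
E
python3 - <<'E'
from h import *
Rs=slabR(-1.768)
c=np.array([.6235,-.075,.0935])
for sg in (1,-1):
    M=toolR(Rs,sg);p=c+Rs[:,2]*.015;print(sg,p);delta(M,p+Rs[:,2]*.1)
    Mp=toolR(slabR(.115,0),-sg);print("place Mp",Mp.round(2).tolist())
E
```

```text
1 [ 0.61614536 -0.07353054  0.10649038]
t0.10 pos [ 0.221  -0.5841  0.238 ] F [ 0.72 -0.24  0.45] open 0.0885
M
 [[-0.001  0.354 -0.935]
 [ 0.001 -0.935 -0.354]
 [-1.    -0.002  0.   ]]  q [ 1.24  0.69 -0.19  1.57  0.16  0.9  -0.22]
shift(tool,units) [ 0.757 -6.067 -8.466] twist [-5.66   1.513  2.746]
place Mp [[-0.0, 0.11, -0.99], [-0.0, -0.99, -0.11], [-1.0, -0.0, 0.0]]
-1 [ 0.61614536 -0.07353054  0.10649038]
t0.10 pos [ 0.221  -0.5841  0.238 ] F [ 0.72 -0.24  0.45] open 0.0885
M
 [[-0.001  0.354 -0.935]
 [ 0.001 -0.935 -0.354]
 [-1.    -0.002  0.   ]]  q [ 1.24  0.69 -0.19  1.57  0.16  0.9  -0.22]
shift(tool,units) [ 0.757 -6.067 -8.466] twist [11.871  3.191 -1.758]
place Mp [[-0.0, -0.11, 0.99], [-0.0, 0.99, 0.11], [-1.0, 0.0, -0.0]]
```

```bash
python3 -m inch '[{"twist":[0,0,0],"xyz":[-0.2,-0.5,-0.7],"grip":-0.15},{"twist":[0,0,0],"xyz":[-0.2,-0.5,-0.7],"grip":-0.15},{"twist":[0,0,0],"xyz":[-0.1,-0.5,-0.7],"grip":-0.15},{"twist":[0,0,0],"xyz":[-0.1,-0.5,-0.7],"grip":-0.15},{"twist":[0,0,0],"xyz":[-0.1,-0.5,-0.7],"grip":-0.15},{"twist":[0,0,0],"xyz":[-0.1,-0.5,-0.7],"grip":-0.15},{"twist":[-0.8,0,0],"xyz":[0,-0.5,-0.7],"grip":-0.15},{"twist":[-0.8,0,0],"xyz":[0,-0.5,-0.7],"grip":-0.15},{"twist":[-0.8,0,0],"xyz":[0,-0.5,-0.7],"grip":-0.15},{"twist":[-0.8,0,0],"xyz":[0,-0.4,-0.6],"grip":-0.15}]' 5
python3 - <<'E'
from h import *
Rs=slabR(-1.768)
c=np.array([.6235,-.075,.0935]);M=toolR(Rs,1);delta(M,c+Rs[:,2]*.135)
E
```

```text
time: 1.35
position: [0.4738, -0.1353, 0.2843]
tool_rot: [1.664, 0.839, -1.667]
ft_force: [-0.2, -0.1, -0.3]
opening: 0.0507
t1.35 pos [ 0.4738 -0.1353  0.2843] F [-0.19 -0.07 -0.26] open 0.0507
M
 [[-0.004  0.801 -0.599]
 [ 0.003 -0.599 -0.801]
 [-1.    -0.005 -0.   ]]  q [ 0.43  0.47 -0.37  1.89  0.22  0.83 -0.69]
shift(tool,units) [ 1.231  0.387 -1.814] twist [-2.491  0.658  2.977]
```

```bash
python3 -m inch '[{"twist":[-0.5,0.13,0.6],"xyz":[0,0,-0.4],"grip":-0.15},{"twist":[-0.5,0.13,0.6],"xyz":[0.0,0.1,-0.4],"grip":-0.15},{"twist":[-0.5,0.13,0.6],"xyz":[0.1,0.1,-0.4],"grip":-0.15},{"twist":[-0.5,0.13,0.6],"xyz":[0.1,0.1,-0.3],"grip":-0.15},{"twist":[-0.5,0.13,0.6],"xyz":[0.1,0.1,-0.3],"grip":-0.15},{"twist":[0,0,0],"xyz":[0.1,0,0],"grip":-0.15},{"twist":[0,0,0],"xyz":[0,0,0],"grip":-0.15},{"twist":[0,0,0],"xyz":[0,0,0],"grip":-0.15},{"twist":[0,0,0],"xyz":[0,0,0],"grip":-0.15},{"twist":[0,0,0],"xyz":[0,0,0],"grip":-0.15}]' 5
python3 - <<'E'
from h import *
Rs=slabR(-1.768)
c=np.array([.6235,-.075,.0935]);M=toolR(Rs,1);delta(M,c+Rs[:,2]*.105)
E
```

```text
time: 2.6
position: [0.5418, -0.0609, 0.2704]
tool_rot: [1.514, 0.7, -1.057]
ft_force: [0.6, 0.5, 0.1]
opening: 0.0508
t2.60 pos [ 0.5418 -0.0609  0.2704] F [0.64 0.55 0.13] open 0.0508
M
 [[ 0.426  0.871 -0.246]
 [-0.113 -0.218 -0.969]
 [-0.897  0.441  0.006]]  q [-0.03  0.42 -0.03  2.2   1.06  0.17 -1.32]
shift(tool,units) [ 1.509 -0.179 -0.07 ] twist [-0.243  0.167  0.383]
```

```bash
python3 -m inch '[{"twist":[-0.1,0.06,0.15],"xyz":[0.25,0,0],"grip":-0.15},{"twist":[-0.1,0.06,0.15],"xyz":[0.25,0,0],"grip":-0.15},{"twist":[-0.05,0.05,0.1],"xyz":[0.2,-0.05,0],"grip":-0.15},{"twist":[0,0,0],"xyz":[0.2,-0.05,0],"grip":-0.15},{"twist":[0,0,0],"xyz":[0.2,-0.05,-0.03],"grip":-0.15},{"twist":[0,0,0],"xyz":[0.2,-0.05,-0.03],"grip":-0.15},{"twist":[0,0,0],"xyz":[0.2,0,-0.03],"grip":-0.15},{"twist":[0,0,0],"xyz":[0,0,0],"grip":-0.15},{"twist":[0,0,0],"xyz":[0,0,0],"grip":-0.15},{"twist":[0,0,0],"xyz":[0,0,0],"grip":-0.15}]' 5
python3 - <<'E'
from h import *
from cell import get_image
Rs=slabR(-1.768)
c=np.array([.6235,-.075,.0935]);M=toolR(Rs,1);delta(M,c+Rs[:,2]*.105)
s,M=st()
for n,(x,y,w,h) in dict(side=(280,90,110,125),top=(300,150,100,80)).items():
    im=get_image(n)["pixels"][:,:,::-1];f=5 if n=="side" else 7
    o=cv2.resize(im[y:y+h,x:x+w],None,fx=f,fy=f,interpolation=cv2.INTER_CUBIC)
    for k,col in ((0,(0,0,255)),(.03,(0,255,255))):
        q=(proj(n,s["position"]-k*M[:,0])[0]-[x,y]+.5)*f;cv2.circle(o,(int(q[0]),int(q[1])),3,col,1)
    q=(proj(n,s["position"]+.09*M[:,0])[0]-[x,y]+.5)*f;cv2.circle(o,(int(q[0]),int(q[1])),3,(0,255,0),1)
    cv2.imwrite(f"pics/g1_{n}.png",o)
E
```

```text
time: 3.85
position: [0.5706, -0.0686, 0.1984]
tool_rot: [1.508, 0.672, -1.002]
ft_force: [0.4, -0.3, 0.8]
opening: 0.0508
t3.85 pos [ 0.5706 -0.0686  0.1984] F [ 0.44 -0.26  0.8 ] open 0.0508
M
 [[ 0.472  0.853 -0.222]
 [-0.118 -0.189 -0.975]
 [-0.874  0.486  0.011]]  q [ 0.18  0.61 -0.33  2.24  2.07  0.38 -2.29]
shift(tool,units) [ 0.207 -0.105 -0.07 ] twist [-0.104  0.133  0.092]
```

View pics/g1_side.png

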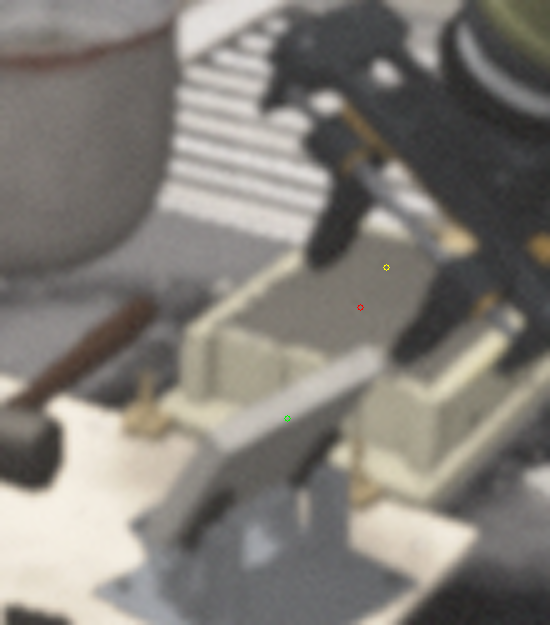

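View pics/g1_top.png

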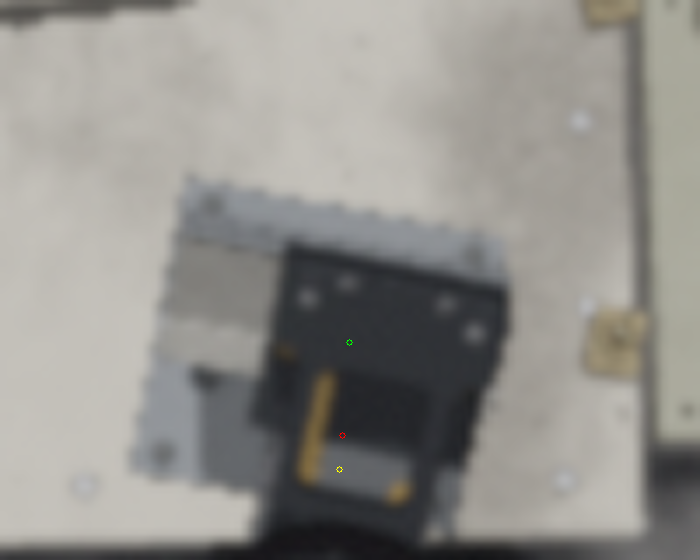

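```bash
python3 -m inch '[{"twist":[-0.05,0.06,0.05],"xyz":[0.2,-0.05,-0.03],"grip":-0.15},{"twist":[-0.05,0.06,0.05],"xyz":[0.2,-0.05,-0.03],"grip":-0.15},{"twist":[0,0,0],"xyz":[0.2,0,0],"grip":-0.15},{"twist":[0,0,0],"xyz":[0.2,0,0],"grip":-0.15},{"twist":[0,0,0],"xyz":[0.2,0,0],"grip":-0.15},{"twist":[0,0,0],"xyz":[0.2,0,0],"grip":-0.15},{"twist":[0,0,0],"xyz":[0.15,0,0],"grip":-0.15},{"twist":[0,0,0],"xyz":[0.15,0,0],"grip":-0.15},{"twist":[0,0,0],"xyz":[0,0,0],"grip":-0.15},{"twist":[0,0,0],"xyz":[0,0,0],"grip":-0.15}]' 5
cat > look.py <<'E'
import sys
from h import *
from cell import get_image
tag=sys.argv[1];Rs=slabR(-1.768);s,M=st()
for n,(x,y,w,h) in dict(side=eval(sys.argv[2]),top=eval(sys.argv[3])).items():
    im=get_image(n)["pixels"][:,:,::-1];f=min(800//w,600//h)
    o=cv2.resize(im[y:y+h,x:x+w],None,fx=f,fy=f,interpolation=cv2.INTER_CUBIC)
    for k,col in ((0,(0,0,255)),(.03,(0,255,255))):
        q=(proj(n,s["position"]-k*M[:,0])[0]-[x,y]+.5)*f;cv2.circle(o,(int(q[0]),int(q[1])),3,col,1)
    cv2.imwrite(f"pics/{tag}_{n}.png",o);np.save(f"{tag}_{n}.npy",im)
E
python3 - <<'E'
from h import *
Rs=slabR(-1.768)
c=np.array([.6235,-.075,.0935]);M=toolR(Rs,1);delta(M,c+Rs[:,2]*.015)
E
python3 look.py g2 "(290,120,90,90)" "(310,165,75,65)"
```

```text
time: 5.2
position: [0.614, -0.0735, 0.1151]
tool_rot: [1.509, 0.677, -0.963]
ft_force: [0.2, -0.3, 0.5]
opening: 0.0505
t5.20 pos [ 0.614  -0.0735  0.1151] F [ 0.18 -0.35  0.46] open 0.0505
M
 [[ 0.495  0.847 -0.197]
 [-0.101 -0.169 -0.98 ]
 [-0.863  0.505  0.002]]  q [ 0.27  0.83 -0.45  2.19  2.29  0.56 -2.41]
shift(tool,units) [ 0.142 -0.043 -0.007] twist [ 0.002  0.015 -0.032]
```

View pics/g2_side.png

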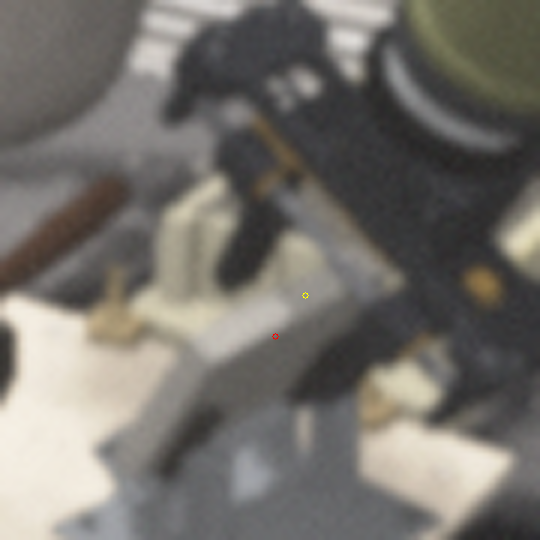

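```bash
python3 -m inch '[{"twist":[0,0,0],"xyz":[0.1,-0.04,0],"grip":-0.15},{"twist":[0,0,0],"xyz":[0,0,0],"grip":0.1},{"twist":[0,0,0],"xyz":[0,0,0],"grip":0.3},{"twist":[0,0,0],"xyz":[0,0,0],"grip":0.4},{"twist":[0,0,0],"xyz":[0,0,0],"grip":0.5},{"twist":[0,0,0],"xyz":[0,0,0],"grip":0.55},{"twist":[0,0,0],"xyz":[0,0,0],"grip":0.6},{"twist":[0,0,0],"xyz":[0,0,0],"grip":0.65},{"twist":[0,0,0],"xyz":[0,0,0],"grip":0.7},{"twist":[0,0,0],"xyz":[0,0,0],"grip":0.7}]' 4
python3 - <<'E'
from h import *
s,M=st();print(s["opening"],s["ft_force"],M.T@s["ft_force"],s["position"])
E
```

```text
time: 6.55
position: [0.6183, -0.0744, 0.1112]
tool_rot: [1.51, 0.669, -0.958]
ft_force: [2.2, -0.2, 2.5]
opening: 0.0159
0.0158918712021612 [ 2.22209388 -0.24240963  2.45068688] [-0.96641472  3.167037   -0.19557371] [ 0.61830813 -0.07440916  0.11118325]
```

```bash
python3 -m inch '[{"twist":[0,0,0],"xyz":[0,0.01,0],"grip":1},{"twist":[0,0,0],"xyz":[0,0.01,0],"grip":1},{"twist":[0,0,0],"xyz":[-0.05,0.01,0],"grip":1},{"twist":[0,0,0],"xyz":[-0.1,0.01,0],"grip":1},{"twist":[0,0,0],"xyz":[-0.2,0.01,0],"grip":1},{"twist":[0,0,0],"xyz":[-0.2,0,0],"grip":1},{"twist":[0,0,0],"xyz":[-0.2,0,0],"grip":1},{"twist":[0,0,0],"xyz":[-0.2,0,0],"grip":1},{"twist":[0,0,0],"xyz":[-0.2,0,0],"grip":1},{"twist":[0,0,0],"xyz":[-0.2,0,0],"grip":1}]' 18
python3 - <<'E'
from h import *
s,M=st();print(s["opening"],s["ft_force"],M.T@s["ft_force"],s["position"],s["qpos"])
Rf=slabR(.115,0)
delta(toolR(Rf,-1),np.array([.6145,.19,0])+Rf@[0,.06,.16])
E
python3 look.py g3 "(270,80,120,130)" "(280,135,105,95)"
```

```text
time: 7.8
position: [0.5721, -0.0652, 0.1835]
tool_rot: [1.508, 0.681, -0.966]
ft_force: [-0.7, -0.1, -4.3]
opening: 0.0158
0.015839165918036094 [-0.68409351 -0.09390175 -4.27482331] [ 3.37495658 -2.70433646  0.21713644] [ 0.57207165 -0.06516507  0.18352655] [ 0.23431191  0.65163499 -0.41762729  2.26782351  2.17964742  0.45339277
 -2.3659003 ]
t7.80 pos [ 0.5721 -0.0652  0.1835] F [-0.68 -0.09 -4.27] open 0.0158
M
 [[ 0.49   0.849 -0.197]
 [-0.1   -0.169 -0.98 ]
 [-0.866  0.5    0.002]]  q [ 0.23  0.65 -0.42  2.27  2.18  0.45 -2.37]
shift(tool,units) [ 0.104 -0.58  -5.261] twist [ 7.036 -1.876 -2.601]
```

View pics/g3_side.png

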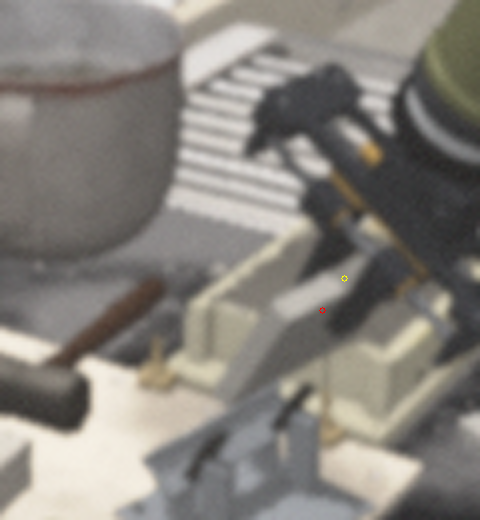

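View pics/g3_top.png

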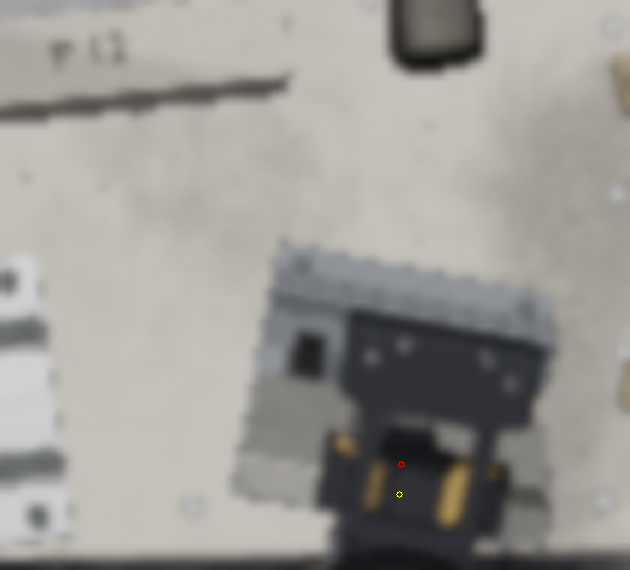

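```bash
python3 -m inch '[{"twist":[0,0,0],"xyz":[-0.4,0,0],"grip":1},{"twist":[0,0,0],"xyz":[-0.4,0.1,0],"grip":1},{"twist":[0.8,-0.22,-0.3],"xyz":[-0.3,0.1,0],"grip":1},{"twist":[0.8,-0.22,-0.3],"xyz":[0,0,0],"grip":1},{"twist":[0.8,-0.22,-0.3],"xyz":[0,0,0],"grip":1},{"twist":[0.8,-0.22,-0.3],"xyz":[0,0,0],"grip":1},{"twist":[0.8,-0.22,-0.3],"xyz":[0,0,0],"grip":1},{"twist":[0.8,-0.22,-0.3],"xyz":[0,0,0],"grip":1},{"twist":[0.8,-0.22,-0.3],"xyz":[0,0,0],"grip":1},{"twist":[0.8,-0.22,-0.3],"xyz":[0,0,0],"grip":1}]' 18
python3 - <<'E'
from h import *
Rf=slabR(.115,0)
delta(toolR(Rf,-1),np.array([.6145,.19,0])+Rf@[0,.055,.22])
E
```

```text
time: 9.15
position: [0.5406, -0.0701, 0.2321]
tool_rot: [1.98, 0.268, -1.924]
ft_force: [1.0, 0.3, -4.7]
opening: 0.016
t9.15 pos [ 0.5406 -0.0701  0.2321] F [ 1.03  0.35 -4.72] open 0.0160
M
 [[ 0.052  0.383 -0.922]
 [-0.116 -0.915 -0.386]
 [-0.992  0.127 -0.003]]  q [ 0.16  0.58 -0.29  1.87  0.44  0.71 -1.59]
shift(tool,units) [-0.348 -4.395 -3.065] twist [ 1.61  -0.123 -0.722]
```

```bash
python3 -m inch '[{"twist":[0.4,-0.03,-0.18],"xyz":[0,-0.4,-0.3],"grip":1},{"twist":[0.4,-0.03,-0.18],"xyz":[0,-0.5,-0.3],"grip":1},{"twist":[0.4,-0.03,-0.18],"xyz":[0,-0.5,-0.2],"grip":1},{"twist":[0.4,-0.03,-0.18],"xyz":[0,-0.5,-0.2],"grip":1},{"twist":[0,0,0],"xyz":[0,-0.5,-0.2],"grip":1},{"twist":[0,0,0],"xyz":[0,-0.5,-0.2],"grip":1},{"twist":[0,0,0],"xyz":[0,-0.5,-0.2],"grip":1},{"twist":[0,0,0],"xyz":[0,-0.5,-0.15],"grip":1},{"twist":[0,0,0],"xyz":[0,-0.4,-0.1],"grip":1},{"twist":[0,0,0],"xyz":[0,0,0],"grip":1}]' 18
python3 - <<'E'
from h import *
Rf=slabR(.115,0)
delta(toolR(Rf,-1),np.array([.6145,.19,0])+Rf@[0,.055,.16])
E
```

```text
time: 10.4
position: [0.6005, 0.2086, 0.2171]
tool_rot: [2.145, 0.108, -2.186]
ft_force: [-0.4, -0.8, -3.9]
opening: 0.0159
t10.40 pos [0.6005 0.2086 0.2171] F [-0.38 -0.81 -3.9 ] open 0.0159
M
 [[-0.019  0.104 -0.994]
 [-0.005 -0.995 -0.104]
 [-1.     0.003  0.019]]  q [-0.26  0.74 -0.27  1.53  0.22  0.92 -2.07]
shift(tool,units) [ 0.945 -0.587 -0.208] twist [-0.064  0.11  -0.019]
```

```bash
python3 -m inch '[{"twist":[-0.06,0.11,-0.02],"xyz":[0,-0.2,-0.1],"grip":1},{"twist":[0,0,0],"xyz":[0.1,-0.2,-0.1],"grip":1},{"twist":[0,0,0],"xyz":[0.2,-0.2,0],"grip":1},{"twist":[0,0,0],"xyz":[0.2,0,0],"grip":1},{"twist":[0,0,0],"xyz":[0.2,0,0],"grip":1},{"twist":[0,0,0],"xyz":[0,0,0],"grip":1},{"twist":[0,0,0],"xyz":[0,0,0],"grip":1},{"twist":[0,0,0],"xyz":[0,0,0],"grip":1},{"twist":[0,0,0],"xyz":[0,0,0],"grip":1},{"twist":[0,0,0],"xyz":[0,0,0],"grip":1}]' 18
python3 - <<'E'
from h import *
Rf=slabR(.115,0)
delta(toolR(Rf,-1),np.array([.6145,.19,0])+Rf@[0,.055,.16])
E
python3 look.py p1 "(205,180,130,130)" "(195,150,120,100)"
```

```text
time: 11.65
position: [0.609, 0.2422, 0.1709]
tool_rot: [2.161, 0.114, -2.164]
ft_force: [1.3, -0.4, -4.9]
opening: 0.0155
t11.65 pos [0.609  0.2422 0.1709] F [ 1.26 -0.35 -4.86] open 0.0155
M
 [[-0.001  0.11  -0.994]
 [-0.005 -0.994 -0.11 ]
 [-1.     0.005  0.002]]  q [-0.32  0.81 -0.25  1.52  0.25  0.84 -2.12]
shift(tool,units) [ 0.181 -0.042  0.009] twist [-0.028  0.01  -0.028]
```

View pics/p1_side.png

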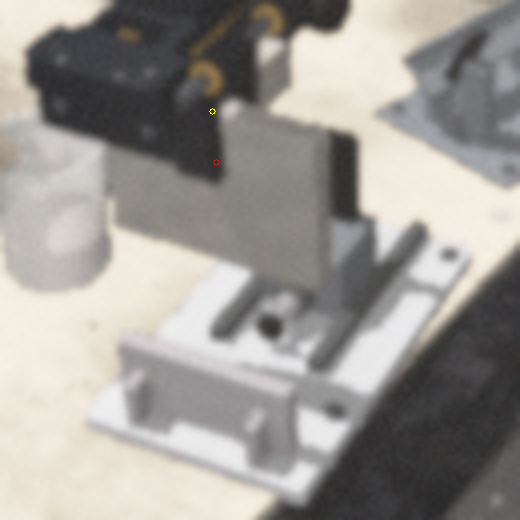

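View pics/p1_top.png

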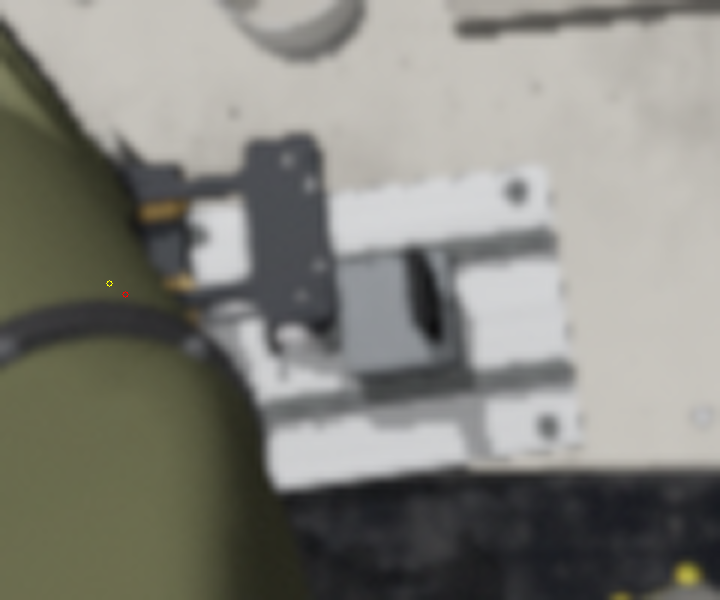

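```bash
python3 - <<'E'
import numpy as np,cv2
im=np.load("p1_side.npy")
x,y,w,h,f=228,195,66,65,9
c=cv2.resize(im[y:y+h,x:x+w],None,fx=f,fy=f,interpolation=cv2.INTER_CUBIC)
c=cv2.convertScaleAbs(c,alpha=1.3)
for i in range(0,w,5):
    cv2.putText(c,str(x+i),(int(i*f),10),0,.35,(0,0,255),1); cv2.line(c,(int((i+.5)*f),12),(int((i+.5)*f),18),(0,0,255),1)
for i in range(0,h,5):
    cv2.putText(c,str(y+i),(0,int((i+.5)*f)+4),0,.35,(0,0,255),1);cv2.line(c,(24,int((i+.5)*f)),(30,int((i+.5)*f)),(0,0,255),1)
cv2.imwrite("pics/p1z.png",c)
E
```

```text
(no output)
```

View pics/p1z.png

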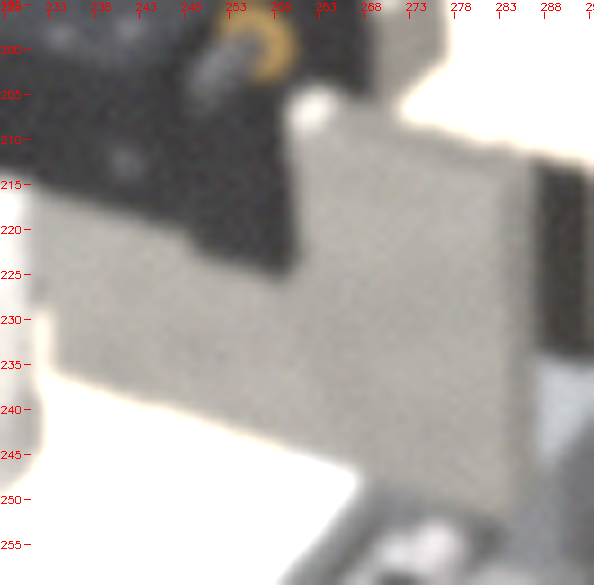

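```bash
cat > fit3.py <<'E'
from h import *
np.set_printoptions(precision=2,suppress=True)
s,M=st()
# slab axes from tool: z=-x_t, y=-y_t, x = y x z
z=-M[:,0];y=-M[:,1];x=np.cross(y,z);Rt=np.stack([x,y,z],1)
O=[((60,8,-45),(233.3,235.5)),((-60,8,-45),(284.5,252)),((-60,8,45),(283,213)),((-60,-8,45),(286.7,211.5)),((-60,-8,-45),(287,249.5))]
def pts(v,P):
    a=v[2];Ry=R.from_euler("y",a).as_matrix()
    return s["position"]+(Rt@(Ry@np.array(P).T/1000+np.array([[v[0]/1000],[0],[v[1]/1000]]))).T
f=lambda v:np.r_[(proj("side",pts(v,[o[0] for o in O]))-[o[1] for o in O]-[v[3],v[4]]).ravel(),v[3:5]/1.]
r=least_squares(f,[0,-18,0,0,0]);v=r.x;print("dx,dz,roll,du,dv",v);print(r.fun[:-2].reshape(-1,2))
print("bottom z rel TCP mm",v[1]-45)
np.save("held.npy",v)
E
python3 fit3.py
```

```text
dx,dz,roll,du,dv [ 1.01 -8.91 -0.   -0.04 -0.04]
[[-0.72  0.29]
 [-0.35  0.56]
 [-0.23  1.87]
 [ 0.22 -1.09]
 [ 1.04 -1.67]]
bottom z rel TCP mm -53.908443327273744
```

```bash
python3 -m inch '[{"twist":[-0.03,0.01,-0.03],"xyz":[0.2,0,0],"grip":1},{"twist":[0,0,0],"xyz":[0.3,0,0],"grip":1},{"twist":[0,0,0],"xyz":[0.3,0,0],"grip":1},{"twist":[0,0,0],"xyz":[0.3,0,0],"grip":1},{"twist":[0,0,0],"xyz":[0.2,0,0],"grip":1},{"twist":[0,0,0],"xyz":[0.1,0,0],"grip":1},{"twist":[0,0,0],"xyz":[0,0,0],"grip":1},{"twist":[0,0,0],"xyz":[0,0,0],"grip":1},{"twist":[0,0,0],"xyz":[0,0,0],"grip":1},{"twist":[0,0,0],"xyz":[0,0,0],"grip":1}]' 18
python3 - <<'E'
from h import *
Rf=slabR(.115,0)
delta(toolR(Rf,-1),np.array([.6145,.19,0])+Rf@[0,.055,.085])
E
python3 look.py p2 "(205,200,120,110)" "(195,150,120,100)"
```

```text
time: 13.0
position: [0.609, 0.2425, 0.0805]
tool_rot: [2.162, 0.126, -2.162]
ft_force: [-0.1, 0.6, -4.1]
opening: 0.016
t13.00 pos [0.609  0.2425 0.0805] F [-0.13  0.6  -4.08] open 0.0160
M
 [[-0.     0.116 -0.993]
 [ 0.001 -0.993 -0.116]
 [-1.    -0.001 -0.   ]]  q [-0.33  0.93 -0.22  1.58  0.29  0.66 -2.15]
shift(tool,units) [-0.075 -0.037  0.01 ] twist [ 0.005 -0.     0.005]
```

View pics/p2_side.png

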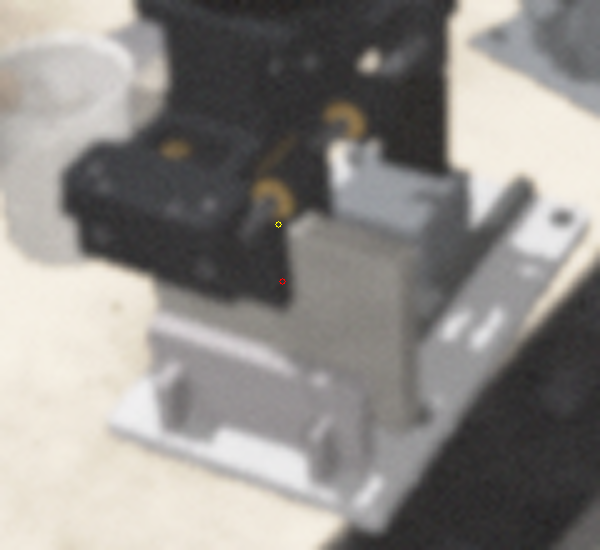

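```bash
python3 -m inch '[{"twist":[0,0,0],"xyz":[0,-0.04,0],"grip":1},{"twist":[0,0,0],"xyz":[0,-0.04,0],"grip":1},{"twist":[0,0,0],"xyz":[0,-0.04,0],"grip":1},{"twist":[0,0,0],"xyz":[0,-0.04,0],"grip":1},{"twist":[0,0,0],"xyz":[0,-0.04,0],"grip":1},{"twist":[0,0,0],"xyz":[0,-0.02,0],"grip":1},{"twist":[0,0,0],"xyz":[0,-0.02,0],"grip":1},{"twist":[0,0,0],"xyz":[0,-0.02,0],"grip":1},{"twist":[0,0,0],"xyz":[0,0,0],"grip":1},{"twist":[0,0,0],"xyz":[0,0,0],"grip":1}]' 18
python3 - <<'E'
from h import *
Rf=slabR(.115,0)
delta(toolR(Rf,-1),np.array([.6145,.19,0])+Rf@[0,.067,.075])
E
```

```text
time: 14.35
position: [0.6072, 0.2578, 0.0804]
tool_rot: [2.161, 0.124, -2.162]
ft_force: [-1.1, 0.0, -4.3]
opening: 0.0157
t14.35 pos [0.6072 0.2578 0.0804] F [-1.13  0.03 -4.28] open 0.0157
M
 [[-0.     0.115 -0.993]
 [-0.001 -0.993 -0.115]
 [-1.     0.001  0.   ]]  q [-0.36  0.94 -0.22  1.56  0.28  0.67 -2.17]
shift(tool,units) [0.09  0.02  0.008] twist [ 0.003  0.002 -0.006]
```

```bash
python3 -m inch '[{"twist":[0,0,0],"xyz":[0,-0.02,0],"grip":1},{"twist":[0,0,0],"xyz":[0,-0.02,0],"grip":1},{"twist":[0,0,0],"xyz":[0,-0.02,0],"grip":1},{"twist":[0,0,0],"xyz":[0,0,0],"grip":1},{"twist":[0,0,0],"xyz":[0,0,0],"grip":1},{"twist":[0,0,0],"xyz":[0,0,0],"grip":1},{"twist":[0,0,0],"xyz":[0,0,0],"grip":1},{"twist":[0,0,0],"xyz":[0,0,0],"grip":1},{"twist":[0,0,0],"xyz":[0,0,0],"grip":1},{"twist":[0,0,0],"xyz":[0,0,0],"grip":1}]' 18
python3 - <<'E'
from h import *
Rf=slabR(.115,0)
delta(toolR(Rf,-1),np.array([.6145,.19,0])+Rf@[0,.067,.075])
E
python3 look.py p3 "(225,235,75,70)" "(195,150,120,100)"
```

```text
time: 15.6
position: [0.6072, 0.2582, 0.0803]
tool_rot: [2.159, 0.117, -2.16]
ft_force: [0.4, -4.0, -3.4]
opening: 0.0158
t15.60 pos [0.6072 0.2582 0.0803] F [ 0.43 -3.99 -3.41] open 0.0158
M
 [[-0.     0.114 -0.993]
 [-0.006 -0.993 -0.114]
 [-1.     0.006  0.001]]  q [-0.36  0.94 -0.21  1.56  0.28  0.68 -2.17]
shift(tool,units) [0.089 0.026 0.01 ] twist [-0.001  0.006 -0.034]
```

View pics/p3_side.png

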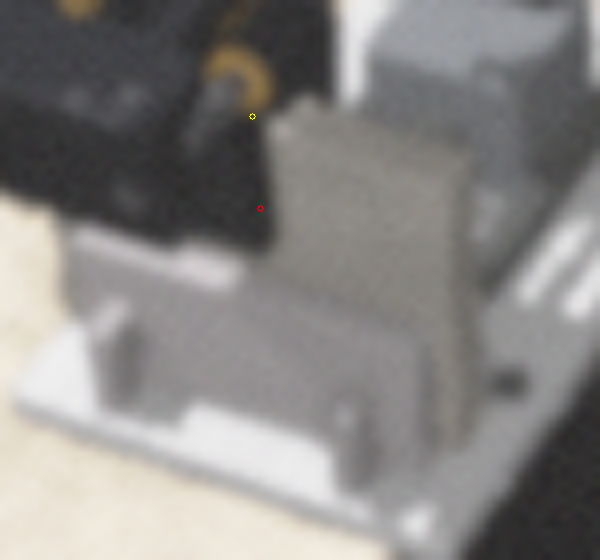

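```bash
python3 -m inch '[{"twist":[0,0,-0.03],"xyz":[0,0.015,0],"grip":1},{"twist":[0,0,0],"xyz":[0.02,0,0],"grip":1},{"twist":[0,0,0],"xyz":[0.02,0,0],"grip":1},{"twist":[0,0,0],"xyz":[0.02,0,0],"grip":1},{"twist":[0,0,0],"xyz":[0.02,0,0],"grip":1},{"twist":[0,0,0],"xyz":[0.02,0,0],"grip":1},{"twist":[0,0,0],"xyz":[0.015,0,0],"grip":1},{"twist":[0,0,0],"xyz":[0.015,0,0],"grip":1},{"twist":[0,0,0],"xyz":[0,0,0],"grip":1},{"twist":[0,0,0],"xyz":[0,0,0],"grip":1}]' 18
python3 - <<'E'
from h import *
Rf=slabR(.115,0)
delta(toolR(Rf,-1),np.array([.6145,.19,0])+Rf@[0,.067,.075])
E
```

```text
time: 16.95
position: [0.6073, 0.258, 0.0788]
tool_rot: [2.163, 0.124, -2.162]
ft_force: [-1.5, -2.9, 1.6]
opening: 0.016
t16.95 pos [0.6073 0.258  0.0788] F [-1.48 -2.89  1.59] open 0.0160
M
 [[ 0.001  0.114 -0.993]
 [ 0.    -0.993 -0.114]
 [-1.    -0.    -0.001]]  q [-0.36  0.94 -0.22  1.56  0.28  0.67 -2.17]
shift(tool,units) [0.063 0.024 0.011] twist [-0.002 -0.005  0.   ]
```

```bash
python3 -m inch '[{"twist":[0,0,0],"xyz":[0,0.02,0],"grip":1},{"twist":[0,0,0],"xyz":[0,0.01,0],"grip":1},{"twist":[0,0,0],"xyz":[0.02,0,0],"grip":1},{"twist":[0,0,0],"xyz":[0.02,0,0],"grip":1},{"twist":[0,0,0],"xyz":[0.02,0,0],"grip":1},{"twist":[0,0,0],"xyz":[0,0,0],"grip":1},{"twist":[0,0,0],"xyz":[0,0,0],"grip":1},{"twist":[0,0,0],"xyz":[0,0,0],"grip":1},{"twist":[0,0,0],"xyz":[0,0,0],"grip":1},{"twist":[0,0,0],"xyz":[0,0,0],"grip":1}]' 18
python3 - <<'E'
from h import *
Rf=slabR(.115,0)
delta(toolR(Rf,-1),np.array([.6145,.19,0])+Rf@[0,.067,.075])
E
python3 look.py p4 "(225,235,75,70)" "(195,150,120,100)"
```

```text
time: 18.2
position: [0.6074, 0.2579, 0.0788]
tool_rot: [2.165, 0.127, -2.161]
ft_force: [-0.4, -2.4, 2.6]
opening: 0.0159
t18.20 pos [0.6074 0.2579 0.0788] F [-0.44 -2.45  2.64] open 0.0159
M
 [[ 0.002  0.115 -0.993]
 [ 0.002 -0.993 -0.115]
 [-1.    -0.002 -0.002]]  q [-0.36  0.94 -0.22  1.57  0.28  0.67 -2.17]
shift(tool,units) [0.063 0.022 0.012] twist [-0.001 -0.01   0.011]
```

View pics/p4_side.png

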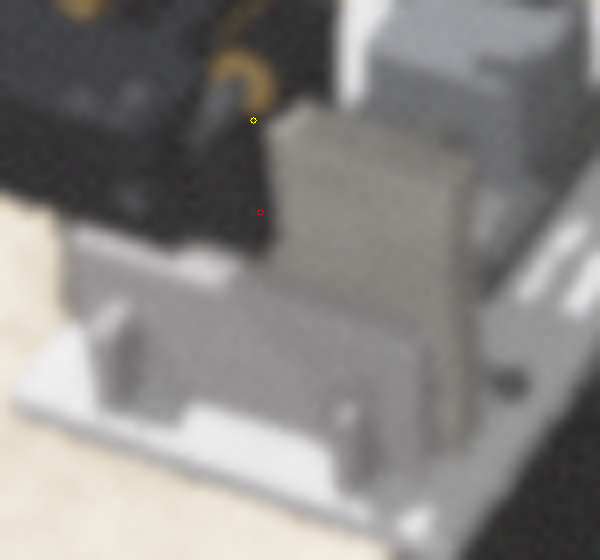

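```bash
python3 - <<'E'
from h import *
v=np.load("fit2.npz")["v"];im=np.load("p4_side.npy")
x,y,w,h,f=225,235,75,70,8
for tag,(fx,fy,yaw,du,dv) in dict(a=(v[0],v[1],v[2],v[11],v[12]),b=(.6145,.1915,.115,0.3,-2.5)).items():
    o=cv2.resize(im[y:y+h,x:x+w],None,fx=f,fy=f,interpolation=cv2.INTER_CUBIC)
    Rf=R.from_euler("z",yaw).as_matrix();t=np.array([fx,fy,0])
    def line(p,q,col):
        a,b=[(proj("side",Rf@np.array(k)/1000+t)[0]+[du,dv]-[x,y]+.5)*f for k in (p,q)]
        cv2.line(o,tuple(map(int,a)),tuple(map(int,b)),col,1,cv2.LINE_AA)
    def boxl(lo,hi,col):
        import itertools
        P=list(itertools.product(*zip(lo,hi)))
        for a in P:
            for b in P:
                if sum(i!=j for i,j in zip(a,b))==1 and a<b: line(a,b,col)
    boxl((-60,59,12),(60,75,102),(255,0,0));boxl((-50,75,12),(50,85,57),(0,160,0));boxl((-65,-115,0),(65,100,12),(0,0,255))
    cv2.imwrite(f"pics/p4{tag}.png",o)
E
```

```text
(no output)
```

View pics/p4a.png

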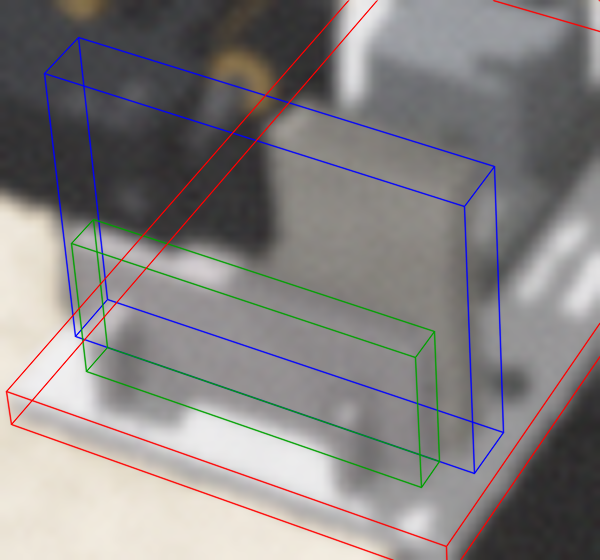

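View pics/p4b.png

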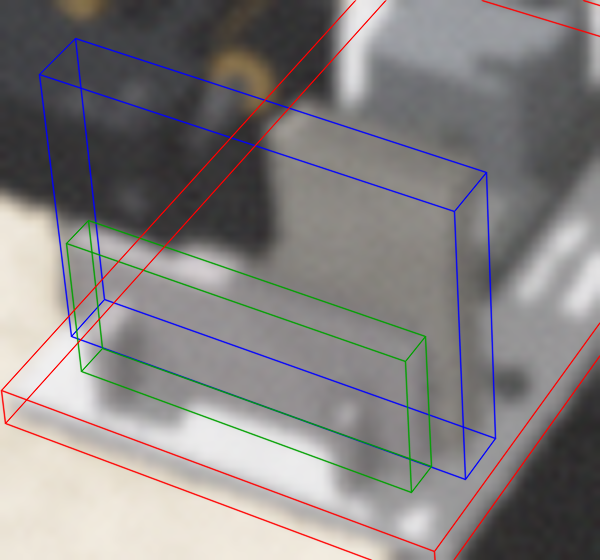

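```bash
python3 -m inch '[{"twist":[0,0,0],"xyz":[0.04,0.01,0],"grip":1},{"twist":[0,0,0],"xyz":[0.04,0,0],"grip":1},{"twist":[0,0,0],"xyz":[0.04,0,0],"grip":1},{"twist":[0,0,0],"xyz":[0.02,0,0],"grip":1},{"twist":[0,0,0],"xyz":[0,0,0],"grip":1},{"twist":[0,0,0],"xyz":[0,0,0],"grip":1},{"twist":[0,0,0],"xyz":[0,0,0],"grip":1},{"twist":[0,0,0],"xyz":[0,0,0],"grip":1},{"twist":[0,0,0],"xyz":[0,0,0],"grip":1},{"twist":[0,0,0],"xyz":[0,0,0],"grip":1}]' 15
python3 - <<'E'
from h import *
s,M=st();print(M.T@s["ft_force"],s["wrist_torque"],s["position"],s["opening"])
E
```

```text
time: 19.55
position: [0.6077, 0.258, 0.0784]
tool_rot: [2.169, 0.126, -2.159]
ft_force: [-2.1, -2.7, 3.3]
opening: 0.0158
[-3.32019966  2.46415162  2.35286352] [-0.58128933  0.42367179  0.0962192 ] [0.60771581 0.25802046 0.07836187] 0.015795376442446336
```

```bash
python3 -m inch '[{"twist":[0,0,0],"xyz":[0,0,0],"grip":0.62},{"twist":[0,0,0],"xyz":[0,0,0],"grip":0.6},{"twist":[0,0,0],"xyz":[0,0,0],"grip":0.55},{"twist":[0,0,0],"xyz":[0,0,0],"grip":0.5},{"twist":[0,0,0],"xyz":[0,0,0],"grip":0.4},{"twist":[0,0,0],"xyz":[0,0,0],"grip":0.3},{"twist":[0,0,0],"xyz":[0,0,0],"grip":0.3},{"twist":[0,0,0],"xyz":[0,0,0],"grip":0.3},{"twist":[0,0,0],"xyz":[0,0,0],"grip":0.3},{"twist":[0,0,0],"xyz":[0,0,0],"grip":0.3}]' 5
python3 - <<'E'
from h import *
s,M=st();print(M.T@s["ft_force"],s["position"],s["opening"])
E
python3 look.py p5 "(225,235,75,70)" "(195,150,120,100)"
```

```text
time: 20.8
position: [0.6089, 0.2612, 0.078]
tool_rot: [2.174, 0.132, -2.158]
ft_force: [-0.2, -0.1, -0.7]
opening: 0.031
[0.71393047 0.0858437  0.18239205] [0.60893011 0.26123252 0.07804696] 0.03095370071238957
```

View pics/p5_side.png

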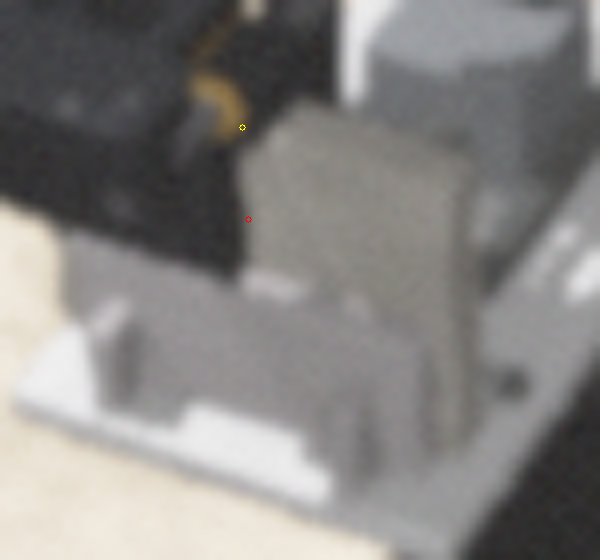

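```bash
python3 -m inch '[{"twist":[0,0,0],"xyz":[0,0.03,0],"grip":0.3},{"twist":[0,0,0],"xyz":[-0.05,0.03,0],"grip":0.3},{"twist":[0,0,0],"xyz":[-0.1,0,0],"grip":0.3},{"twist":[0,0,0],"xyz":[-0.2,0,0],"grip":0.3},{"twist":[0,0,0],"xyz":[-0.3,0,0],"grip":0.3},{"twist":[0,0,0],"xyz":[-0.4,0,0],"grip":0.3},{"twist":[0,0,0],"xyz":[-0.4,0,0],"grip":0.5},{"twist":[0,0,0],"xyz":[-0.4,0,0],"grip":0.8},{"twist":[0,0,0],"xyz":[-0.4,0.4,0],"grip":1},{"twist":[0,0,0],"xyz":[0,0.5,0],"grip":1}]' 5
python3 - <<'E'
from h import *
Rf=slabR(.12,0)
delta(toolR(Rf,-1),np.array([.6142,.1915,0])+Rf@[0,-.115,.2])
E
```

```text
time: 22.15
position: [0.6153, 0.2065, 0.2263]
tool_rot: [2.182, 0.145, -2.149]
ft_force: [-0.0, -0.7, -0.4]
opening: 0.0008
t22.15 pos [0.6153 0.2065 0.2263] F [-0.03 -0.67 -0.38] open 0.0008
M
 [[ 0.015  0.12  -0.993]
 [ 0.014 -0.993 -0.12 ]
 [-1.    -0.013 -0.016]]  q [-0.24  0.73 -0.28  1.52  0.23  0.9  -2.04]
shift(tool,units) [0.41  2.168 0.056] twist [ 0.002 -0.093  0.072]
```

```bash
python3 -m inch '[{"twist":[0,-0.09,0.07],"xyz":[0,0.4,0],"grip":1},{"twist":[0,0,0],"xyz":[0,0.5,0.02],"grip":1},{"twist":[0,0,0],"xyz":[0,0.5,0.02],"grip":1},{"twist":[0,0,0],"xyz":[0,0.5,0.02],"grip":1},{"twist":[0,0,0],"xyz":[0,0.3,0],"grip":1},{"twist":[0,0,0],"xyz":[0,0.1,0],"grip":1},{"twist":[0,0,0],"xyz":[0,0,0],"grip":1},{"twist":[0,0,0],"xyz":[0,0,0],"grip":1},{"twist":[0,0,0],"xyz":[0,0,0],"grip":1},{"twist":[0,0,0],"xyz":[0,0,0],"grip":1}]' 5
python3 - <<'E'
from h import *
Rf=slabR(.12,0)
delta(toolR(Rf,-1),np.array([.6142,.1915,0])+Rf@[0,-.115,.085])
E
python3 look.py h1 "(220,160,120,145)" "(200,160,120,90)"
```

```text
time: 23.4
position: [0.6294, 0.0672, 0.2302]
tool_rot: [2.16, 0.137, -2.157]
ft_force: [0.5, 0.5, 0.1]
opening: 0.0003
t23.40 pos [0.6294 0.0672 0.2302] F [0.51 0.49 0.09] open 0.0003
M
 [[ 0.001  0.124 -0.992]
 [ 0.003 -0.992 -0.124]
 [-1.    -0.002 -0.002]]  q [-0.02  0.72 -0.3   1.55  0.24  0.91 -1.84]
shift(tool,units) [ 2.42  -0.165  0.006] twist [ 0.022 -0.009  0.014]
```

View pics/h1_side.png

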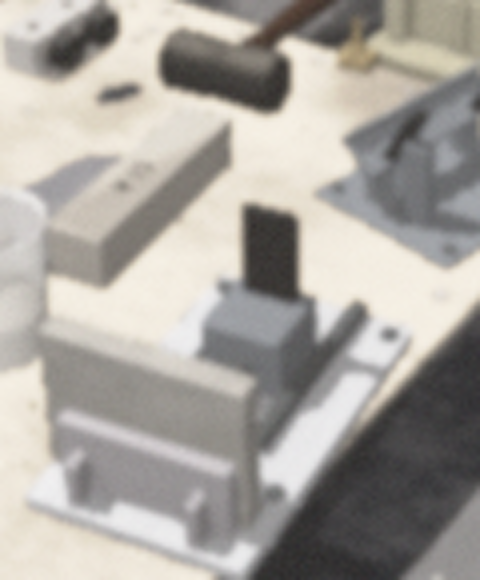

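View pics/h1_top.png

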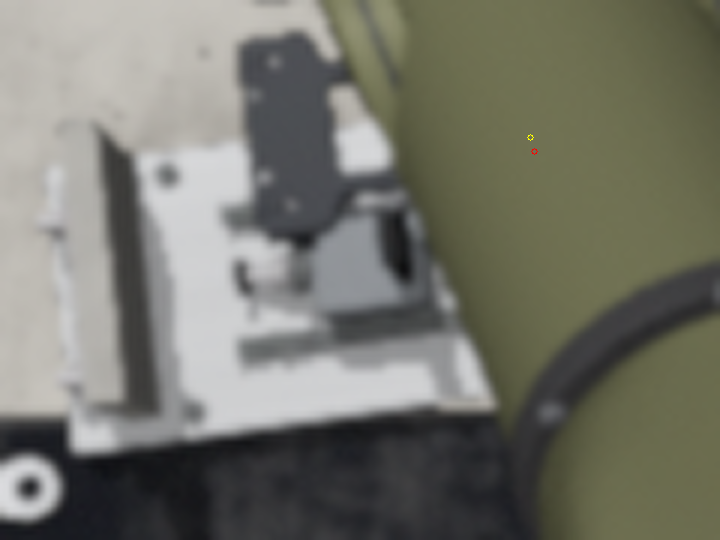

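```bash
python3 -m inch '[{"twist":[0,0,0],"xyz":[0.2,-0.05,0],"grip":1},{"twist":[0,0,0],"xyz":[0.4,-0.05,0],"grip":1},{"twist":[0,0,0],"xyz":[0.5,0,0],"grip":1},{"twist":[0,0,0],"xyz":[0.5,0,0],"grip":1},{"twist":[0,0,0],"xyz":[0.4,0,0],"grip":1},{"twist":[0,0,0],"xyz":[0.3,0,0],"grip":1},{"twist":[0,0,0],"xyz":[0.2,0,0],"grip":1},{"twist":[0,0,0],"xyz":[0,0,0],"grip":1},{"twist":[0,0,0],"xyz":[0,0,0],"grip":1},{"twist":[0,0,0],"xyz":[0,0,0],"grip":1}]' 5
python3 - <<'E'
from h import *
Rf=slabR(.12,0)
delta(toolR(Rf,-1),np.array([.6142,.1915,0])+Rf@[0,-.09,.085])
E
python3 look.py h2 "(220,160,120,145)" "(200,160,120,90)"
```

```text
time: 24.75
position: [0.6289, 0.0755, 0.0731]
tool_rot: [2.162, 0.139, -2.156]
ft_force: [-0.6, -0.1, 0.1]
opening: 0.0005
t24.75 pos [0.6289 0.0755 0.0731] F [-0.59 -0.11  0.11] open 0.0005
M
 [[ 0.002  0.124 -0.992]
 [ 0.004 -0.992 -0.124]
 [-1.    -0.004 -0.003]]  q [-0.07  0.92 -0.23  1.66  0.32  0.6  -1.92]
shift(tool,units) [-0.197 -0.449  0.01 ] twist [ 0.027 -0.017  0.021]
```

View pics/h2_side.png

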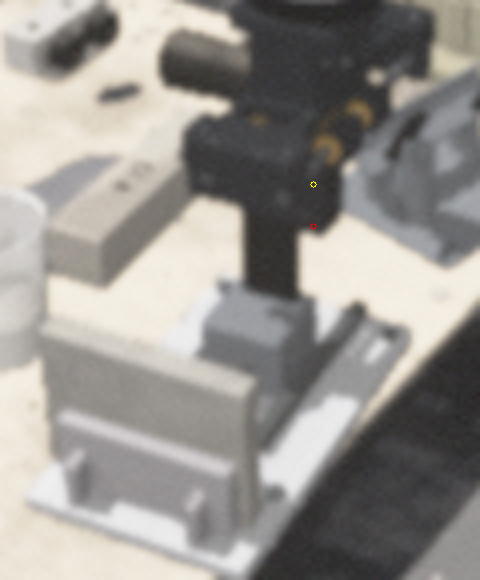

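```bash
python3 -m inch '[{"twist":[0,0,0],"xyz":[-0.1,-0.13,0],"grip":1},{"twist":[0,0,0],"xyz":[-0.1,-0.13,0],"grip":1},{"twist":[0,0,0],"xyz":[0,-0.13,0],"grip":1},{"twist":[0,0,0],"xyz":[0,-0.1,0],"grip":1},{"twist":[0,0,0],"xyz":[0,-0.1,0],"grip":1},{"twist":[0,0,0],"xyz":[0,-0.1,0],"grip":1},{"twist":[0,0,0],"xyz":[0,-0.1,0],"grip":1},{"twist":[0,0,0],"xyz":[0,-0.1,0],"grip":1},{"twist":[0,0,0],"xyz":[0,0,0],"grip":1},{"twist":[0,0,0],"xyz":[0,0,0],"grip":1}]' 5
python3 - <<'E'
from h import *
Rf=slabR(.12,0)
s,M=st();print(Rf.T@(s["position"]-[.6142,.1915,0]),M.T@s["ft_force"])
E
python3 look.py h3 "(220,160,120,145)" "(200,160,120,90)"
```

```text
time: 26.1
position: [0.6232, 0.1244, 0.0872]
tool_rot: [2.161, 0.122, -2.153]
ft_force: [0.6, -0.8, -0.8]
opening: 0.0005
[ 0.00088607 -0.06767516  0.08718671] [ 0.76719594  0.82455438 -0.4582561 ]
```

View pics/h3_side.png

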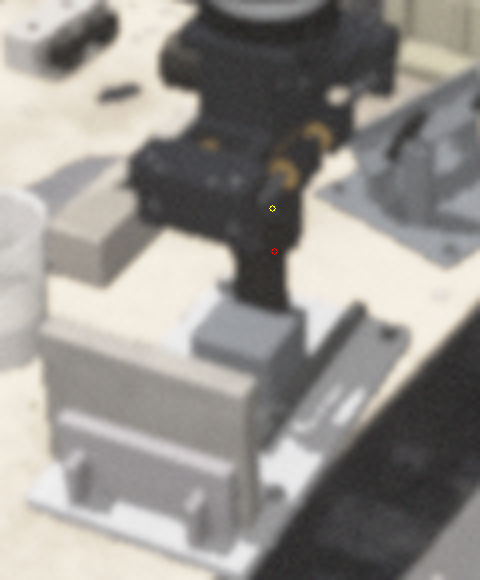

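View pics/h3_top.png

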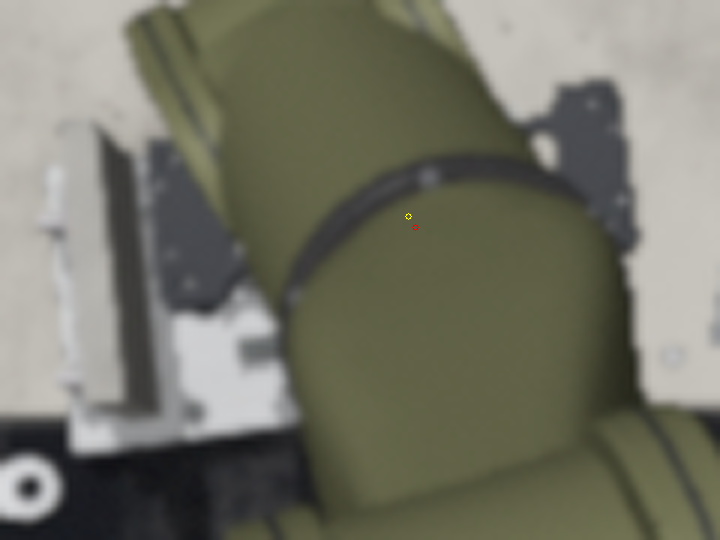

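```bash
cat > slide.py <<'E'
import sys
from h import *
ref=np.load("h1_side.npy");im=np.load(sys.argv[1]+"_side.npy")
v=np.load("fit2.npz")["v"];Rf=R.from_euler("z",.12).as_matrix();t=np.array([.6142,.1915,0])
pj=lambda d:proj("side",Rf@[0,(v[4]+20+d)/1000,.045]+t)[0]
g=(pj(10)-pj(0))/10;print("px/mm",g.round(3))
# patch: block front half, in h1 crop coords /4
x,y,w,h=270,237,28,22
T=cv2.GaussianBlur(ref[y:y+h,x:x+w],(0,0),.7).astype(np.float32)
best=[]
for d in np.arange(-1,62,.25):
    o=pj(d)-pj(0)
    P=cv2.getRectSubPix(cv2.GaussianBlur(im,(0,0),.7),(w,h),(x+(w-1)/2+o[0],y+(h-1)/2+o[1])).astype(np.float32)
    best.append((np.corrcoef(P.ravel(),T.ravel())[0,1],d))
best.sort(reverse=True);print("slide moved mm",best[:4])
E
python3 slide.py h2; python3 slide.py h3
```

```text
px/mm [-0.217  0.26 ]
slide moved mm [(np.float64(0.9688317776703305), np.float64(0.0)), (np.float64(0.9687946994793044), np.float64(0.25)), (np.float64(0.9684888925237938), np.float64(-0.25)), (np.float64(0.9681373820365966), np.float64(0.5))]
px/mm [-0.217  0.26 ]
slide moved mm [(np.float64(0.884996111899771), np.float64(4.5)), (np.float64(0.8846910659554328), np.float64(4.75)), (np.float64(0.8844963021267132), np.float64(4.25)), (np.float64(0.8841860545178095), np.float64(5.0))]
```

```bash
python3 -m inch '[{"twist":[0,0,0],"xyz":[0,-0.08,0],"grip":1},{"twist":[0,0,0],"xyz":[0,-0.08,0],"grip":1},{"twist":[0,0,0],"xyz":[0,-0.08,0],"grip":1},{"twist":[0,0,0],"xyz":[0,-0.08,0],"grip":1},{"twist":[0,0,0],"xyz":[0,-0.08,0],"grip":1},{"twist":[0,0,0],"xyz":[0,-0.08,0],"grip":1},{"twist":[0,0,0],"xyz":[0,0,0],"grip":1},{"twist":[0,0,0],"xyz":[0,0,0],"grip":1},{"twist":[0,0,0],"xyz":[0,0,0],"grip":1},{"twist":[0,0,0],"xyz":[0,0,0],"grip":1}]' 5
python3 - <<'E'
from h import *
Rf=slabR(.12,0)
s,M=st();print(Rf.T@(s["position"]-[.6142,.1915,0]),M.T@s["ft_force"],M.round(3))
E
python3 look.py h4 "(220,160,120,145)" "(200,160,120,90)"; python3 slide.py h4
```

```text
time: 27.45
position: [0.6207, 0.1422, 0.0874]
tool_rot: [2.155, 0.096, -2.151]
ft_force: [0.1, -1.3, 0.8]
opening: 0.0005
[ 0.00054332 -0.04973589  0.08739797] [-0.72511612  1.28970825 -0.0050163 ] [[ 0.003  0.111 -0.994]
 [-0.022 -0.994 -0.112]
 [-1.     0.022 -0.001]]
px/mm [-0.217  0.26 ]
slide moved mm [(np.float64(0.6566948068777395), np.float64(58.5)), (np.float64(0.6564796530083374), np.float64(58.25)), (np.float64(0.6563479358958372), np.float64(58.0)), (np.float64(0.6558407169229827), np.float64(58.75))]
```

View pics/h4_side.png

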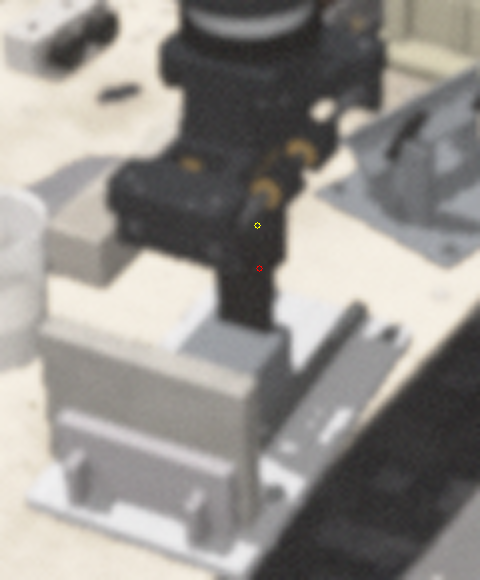

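```bash
python3 -m inch '[{"twist":[0,0,0],"xyz":[0,-0.03,0],"grip":1},{"twist":[0,0,0],"xyz":[0,-0.03,0],"grip":1},{"twist":[0,0,0],"xyz":[0,-0.03,0],"grip":1},{"twist":[0,0,0],"xyz":[0,-0.03,0],"grip":1},{"twist":[0,0,0],"xyz":[0,-0.03,0],"grip":1},{"twist":[0,0,0],"xyz":[0,-0.03,0],"grip":1},{"twist":[0,0,0],"xyz":[0,-0.03,0],"grip":1},{"twist":[0,0,0],"xyz":[0,-0.03,0],"grip":1},{"twist":[0,0,0],"xyz":[0,-0.03,0],"grip":1},{"twist":[0,0,0],"xyz":[0,-0.03,0],"grip":1}]' 5
cat > pr.py <<'E'
from h import *
Rf=slabR(.12,0)
s,M=st();print("fix pos mm",(Rf.T@(s["position"]-[.6142,.1915,0])*1000).round(2),"F fix",(Rf.T@s["ft_force"]).round(2),"torq",s["wrist_torque"].round(2),M[:,0].round(3))
E
python3 pr.py
```

```text
time: 28.8
position: [0.6196, 0.1485, 0.0877]
tool_rot: [2.149, 0.07, -2.15]
ft_force: [0.1, -5.4, 3.3]
opening: 0.0003
fix pos mm [  0.25 -43.3   87.65] F fix [-0.52 -5.34  3.25] torq [-0.88 -0.    0.04] [ 0.002 -0.039 -0.999]
```

```bash
python3 -m inch '[{"twist":[0,0,-0.02],"xyz":[0,-0.03,0],"grip":1},{"twist":[0,0,-0.02],"xyz":[0,-0.03,0],"grip":1},{"twist":[0,0,-0.02],"xyz":[0,-0.03,0],"grip":1},{"twist":[0,0,-0.02],"xyz":[0,-0.03,0],"grip":1},{"twist":[0,0,-0.02],"xyz":[0,-0.03,0],"grip":1},{"twist":[0,0,-0.02],"xyz":[0,-0.03,0],"grip":1},{"twist":[0,0,-0.02],"xyz":[0,-0.03,0],"grip":1},{"twist":[0,0,-0.02],"xyz":[0,0,0],"grip":1},{"twist":[0,0,-0.02],"xyz":[0,0,0],"grip":1},{"twist":[0,0,0],"xyz":[0,-0.03,0],"grip":1}]' 5
python3 pr.py
python3 look.py h6 "(220,160,120,145)" "(200,160,120,90)"
```

```text
time: 30.05
position: [0.6188, 0.1533, 0.0873]
tool_rot: [2.158, 0.084, -2.166]
ft_force: [1.1, -7.0, 3.7]
opening: 0.0006
fix pos mm [ 2.000e-02 -3.849e+01  8.727e+01] F fix [ 0.23 -7.04  3.7 ] torq [-1.15 -0.04  0.03] [-0.003 -0.02  -1.   ]
```

View pics/h6_side.png

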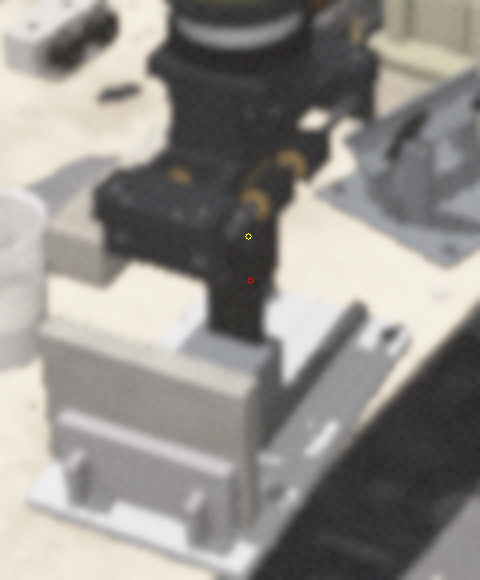

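View pics/h6_top.png

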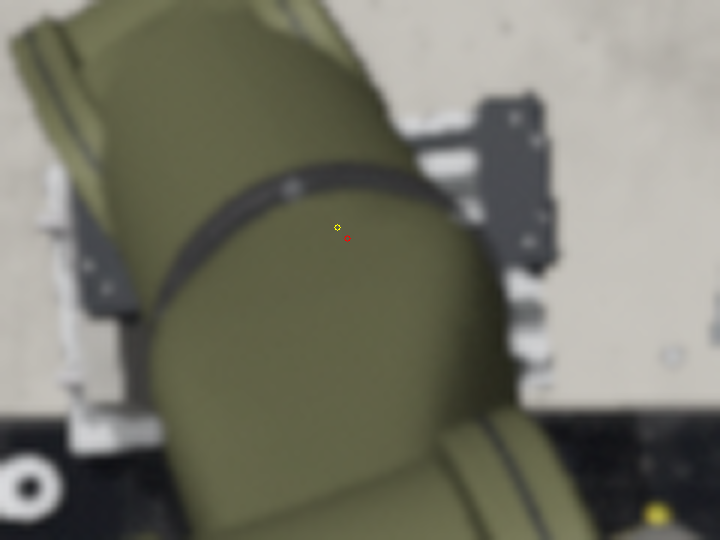

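```bash
python3 -m inch '[{"twist":[0,0,0],"xyz":[0,0,0],"grip":1},{"twist":[0,0,0],"xyz":[0,0,0],"grip":1},{"twist":[0,0,0],"xyz":[0,0,0],"grip":1},{"twist":[0,0,0],"xyz":[0,0,0],"grip":1},{"twist":[0,0,0],"xyz":[0,0,0],"grip":1},{"twist":[0,0,-0.02],"xyz":[0,-0.03,0],"grip":1},{"twist":[0,0,-0.02],"xyz":[0,-0.03,0],"grip":1},{"twist":[0,0,-0.02],"xyz":[0,-0.03,0],"grip":1},{"twist":[0,0,-0.02],"xyz":[0,-0.03,0],"grip":1},{"twist":[0,0,-0.02],"xyz":[0,-0.03,0],"grip":1}]' 5
python3 pr.py
```

```text
time: 31.4
position: [0.6186, 0.1538, 0.0872]
tool_rot: [2.161, 0.086, -2.174]
ft_force: [0.2, -6.7, 1.9]
opening: 0.0002
fix pos mm [ -0.1  -37.92  87.18] F fix [-0.61 -6.65  1.92] torq [-1.2  -0.02  0.06] [-0.005 -0.014 -1.   ]
```

```bash
python3 -m inch '[{"twist":[0,0,0],"xyz":[0,0.1,0],"grip":1},{"twist":[0,0,0],"xyz":[0,0.3,0],"grip":1},{"twist":[0,0,0],"xyz":[-0.2,0.5,0],"grip":1},{"twist":[0,0,0],"xyz":[-0.3,0.6,0],"grip":1},{"twist":[0,0,0],"xyz":[-0.3,0.7,0],"grip":1},{"twist":[0,0,0],"xyz":[-0.3,0.7,0],"grip":1},{"twist":[0,0,0],"xyz":[-0.3,0.7,0],"grip":1},{"twist":[0,0,0],"xyz":[-0.2,0.5,0],"grip":1},{"twist":[0,0,0],"xyz":[0,0.3,0],"grip":1},{"twist":[0,0,0],"xyz":[0,0,0],"grip":1}]' 5
python3 pr.py
python3 look.py r1 "(220,190,110,120)" "(200,165,100,75)"
```

```text
time: 32.65
position: [0.6442, -0.1123, 0.185]
tool_rot: [2.166, 0.107, -2.177]
ft_force: [-0.1, -0.3, -1.0]
opening: 0.0004
fix pos mm [  -6.56 -305.2   185.01] F fix [-0.11 -0.28 -0.99] torq [0.03 0.04 0.04] [-0.005  0.    -1.   ]
```

View pics/r1_side.png

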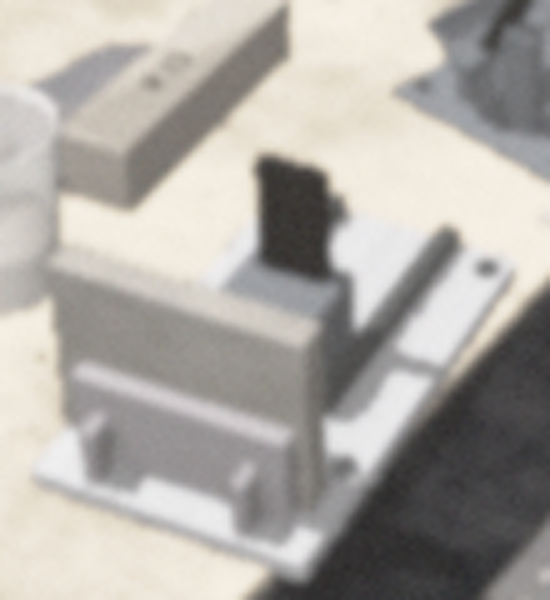

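View pics/r1_top.png

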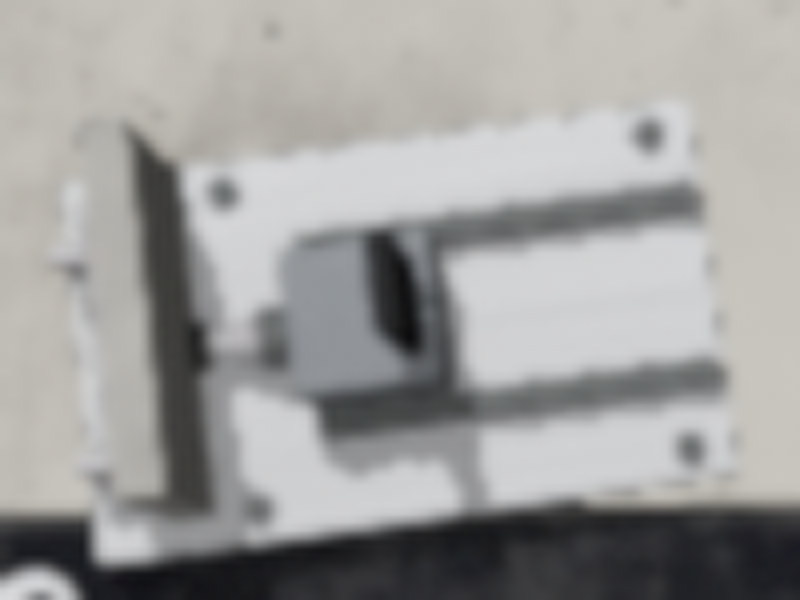

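```bash
cat > reg.py <<'E'
import sys
from h import *
a=C["top"]["pixels"][:,:,::-1].copy();b=np.load(sys.argv[1]+"_top.npy")
f=10
yaw=.12;Rf=R.from_euler("z",yaw).as_matrix();t=np.array([.6142,.1915,0])
def reg(x,y,w,h,z,yy,name):
    T=cv2.resize(a[y:y+h,x:x+w],None,fx=f,fy=f,interpolation=cv2.INTER_CUBIC)
    X,Y,W,H=x-26,y-4,w+26,h+12
    I=cv2.resize(b[Y:Y+H,X:X+W],None,fx=f,fy=f,interpolation=cv2.INTER_CUBIC)
    r=cv2.matchTemplate(I,T,cv2.TM_CCOEFF_NORMED);_,m,_,l=cv2.minMaxLoc(r)
    d=np.array(l)/f+[X-x,Y-y]
    P=lambda s:proj("top",Rf@[0,(yy+s)/1000,z]+t)[0]
    D=P(40)-P(0);print(name,"shift px",d,"corr %.3f"%m,"mm",(d@D/(D@D)*40).round(2),"expected dir",D.round(2))
reg(250,190,18,24,.048,-40,"block top+handle")
reg(250,190,10,24,.048,-30,"block front")
reg(238,200,9,10,.03,0,"nose tip+shaft")
reg(237,200,5,10,.03,0,"nose tip")
reg(244,199,8,11,.03,0,"nose base")
E
python3 reg.py r1
```

```text
block top+handle shift px [-16.3   2.3] corr 0.960 mm 43.15 expected dir [-15.13   1.99]
block front shift px [-15.2   2.1] corr 0.913 mm 40.19 expected dir [-15.14   1.99]
nose tip+shaft shift px [0.  7.9] corr 0.696 mm 2.73 expected dir [-14.95   1.96]
nose tip shift px [-6.9 -0.1] corr 0.803 mm 18.12 expected dir [-14.95   1.96]
nose base shift px [-15.7   2.2] corr 0.986 mm 42.06 expected dir [-14.95   1.96]
```

```bash
python3 - <<'E'
from h import *
a=C["top"]["pixels"][:,:,::-1].copy();b=np.load("r1_top.npy")
def cr(im,x,y): return cv2.getRectSubPix(cv2.resize(im,None,fx=10,fy=10,interpolation=cv2.INTER_CUBIC),(400,280),((x+.5)*10,(y+.5)*10))
o=np.vstack([cr(a,245,205),cr(b,245-15.8,205+2.1)])
for i in range(0,400,20): cv2.line(o,(i,270),(i,290),(0,0,255),1)
cv2.imwrite("pics/nose.png",o)
ga=cv2.cvtColor(a,6).astype(float);gb=cv2.cvtColor(b,6).astype(float)
D=np.array([-15.8,2.1])
for nm,g,off in (("orig",ga,np.zeros(2)),("now",gb,D)):
    row=[]
    for u in np.arange(234,256,1.0):
        p=off+[u,204.7-(u-245)*.13]
        row.append(int(cv2.getRectSubPix(g.astype(np.float32),(1,3),(float(p[0]),float(p[1]))).mean()))
    print(nm,row)
E
```

```text
orig [200, 200, 200, 194, 168, 116, 92, 137, 166, 175, 174, 170, 164, 143, 116, 102, 100, 106, 126, 138, 140, 141]
now [132, 86, 65, 61, 57, 47, 47, 86, 136, 164, 175, 177, 173, 155, 127, 109, 108, 119, 137, 145, 148, 148]
```

View pics/nose.png

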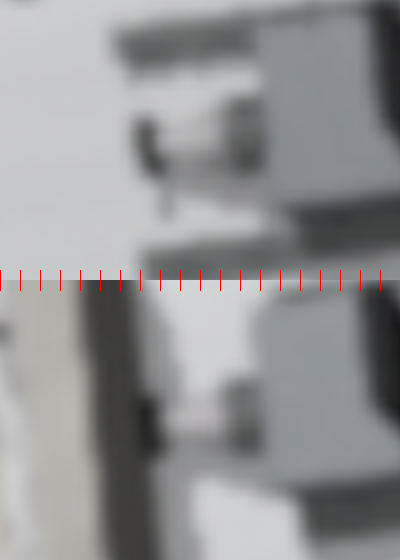

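```bash
python3 -m inch '[{"twist":[0,0,0],"xyz":[0,-0.4,-0.02],"grip":1},{"twist":[0,0,0],"xyz":[0,-0.6,-0.02],"grip":1},{"twist":[0,0,0],"xyz":[0,-0.6,-0.02],"grip":1},{"twist":[0,0,0],"xyz":[0,-0.6,-0.02],"grip":1},{"twist":[0,0,0],"xyz":[0.2,-0.5,-0.02],"grip":1},{"twist":[0,0,0],"xyz":[0.3,-0.3,0],"grip":1},{"twist":[0,0,0],"xyz":[0.4,0,0],"grip":1},{"twist":[0,0,0],"xyz":[0.4,0,0],"grip":1},{"twist":[0,0,0],"xyz":[0.2,0,0],"grip":1},{"twist":[0,0,0],"xyz":[0,0,0],"grip":1}]' 5
python3 pr.py
```

```text
time: 34.0
position: [0.6219, 0.1044, 0.0894]
tool_rot: [2.145, 0.167, -2.176]
ft_force: [0.3, -0.7, 0.1]
opening: 0.0008
fix pos mm [ -2.76 -87.4   89.36] F fix [ 0.24 -0.72  0.05] torq [ 0.02  0.04 -0.03] [-0.016  0.018 -1.   ]
```

```bash
python3 -m inch '[{"twist":[0,0.09,0.12],"xyz":[0,-0.12,-0.02],"grip":1},{"twist":[0,0,0],"xyz":[0,-0.12,-0.02],"grip":1},{"twist":[0,0,0],"xyz":[0.02,-0.12,0],"grip":1},{"twist":[0,0,0],"xyz":[0.02,-0.12,0],"grip":1},{"twist":[0,0,0],"xyz":[0,-0.1,0],"grip":1},{"twist":[0,0,0],"xyz":[0,-0.1,0],"grip":1},{"twist":[0,0,0],"xyz":[0,-0.03,0],"grip":1},{"twist":[0,0,0],"xyz":[0,0,0],"grip":1},{"twist":[0,0,0],"xyz":[0,0,0],"grip":1},{"twist":[0,0,0],"xyz":[0,0,0],"grip":1}]' 5
python3 pr.py
```

```text
time: 35.25
position: [0.62, 0.1507, 0.0896]
tool_rot: [2.161, 0.144, -2.142]
ft_force: [-0.0, 0.7, -0.3]
opening: 0.0001
fix pos mm [  0.9  -41.18  89.62] F fix [ 0.07  0.65 -0.31] torq [-0.    0.02 -0.02] [ 0.009 -0.    -1.   ]
```

```bash
python3 -m inch '[{"twist":[0,0,0],"xyz":[0,-0.03,0],"grip":1},{"twist":[0,0,0],"xyz":[0,-0.03,0],"grip":1},{"twist":[0,0,0],"xyz":[0,-0.03,0],"grip":1},{"twist":[0,0,0],"xyz":[0,-0.03,0],"grip":1},{"twist":[0,0,0],"xyz":[0,-0.03,0],"grip":1},{"twist":[0,0,0],"xyz":[0,-0.03,0],"grip":1},{"twist":[0,0,0],"xyz":[0,-0.03,0],"grip":1},{"twist":[0,0,0],"xyz":[0,-0.03,0],"grip":1},{"twist":[0,0,0],"xyz":[0,-0.03,0],"grip":1},{"twist":[0,0,0],"xyz":[0,-0.03,0],"grip":1}]' 5
python3 pr.py
```

```text
time: 36.5
position: [0.6194, 0.154, 0.0899]
tool_rot: [2.155, 0.111, -2.14]
ft_force: [0.7, -5.4, 2.2]
opening: 0.0006
fix pos mm [  0.63 -37.85  89.88] F fix [ 0.01 -5.4   2.22] torq [-0.94 -0.06  0.05] [ 0.008 -0.02  -1.   ]
```

```bash
python3 -m inch '[{"twist":[0,0,-0.02],"xyz":[0,-0.03,0],"grip":1},{"twist":[0,0,-0.02],"xyz":[0,-0.03,0],"grip":1},{"twist":[0,0,-0.02],"xyz":[0,-0.03,0],"grip":1},{"twist":[0,0,-0.02],"xyz":[0,-0.03,0],"grip":1},{"twist":[0,0,-0.02],"xyz":[0,-0.04,0],"grip":1},{"twist":[0,0,-0.02],"xyz":[0,-0.04,0],"grip":1},{"twist":[0,0,-0.02],"xyz":[0,-0.04,0],"grip":1},{"twist":[0,0,-0.02],"xyz":[0,-0.04,0],"grip":1},{"twist":[0,0,-0.02],"xyz":[0,-0.04,0],"grip":1},{"twist":[0,0,-0.02],"xyz":[0,-0.04,0],"grip":1}]' 5
python3 pr.py
```

```text
time: 37.75
position: [0.619, 0.1542, 0.0897]
tool_rot: [2.16, 0.104, -2.156]
ft_force: [-0.1, -5.9, 2.6]
opening: 0.0007
fix pos mm [  0.28 -37.65  89.71] F fix [-0.77 -5.84  2.62] torq [-1.05 -0.05  0.01] [ 0.003 -0.014 -1.   ]
```

```bash
python3 -m inch '[{"twist":[0,0,-0.01],"xyz":[0,-0.04,0],"grip":1},{"twist":[0,0,-0.01],"xyz":[0,-0.04,0],"grip":1},{"twist":[0,0,-0.01],"xyz":[0,-0.05,0],"grip":1},{"twist":[0,0,-0.01],"xyz":[0,-0.05,0],"grip":1},{"twist":[0,0,-0.01],"xyz":[0,-0.05,0],"grip":1},{"twist":[0,0,-0.01],"xyz":[0,-0.06,0],"grip":1},{"twist":[0,0,-0.01],"xyz":[0,-0.06,0],"grip":1},{"twist":[0,0,-0.01],"xyz":[0,-0.06,0],"grip":1},{"twist":[0,0,-0.01],"xyz":[0,-0.06,0],"grip":1},{"twist":[0,0,-0.01],"xyz":[0,-0.06,0],"grip":1}]' 5
python3 pr.py
```

```text
time: 39.0
position: [0.6185, 0.1539, 0.09]
tool_rot: [2.152, 0.056, -2.16]
ft_force: [-0.3, -8.6, 4.2]
opening: 0.0004
fix pos mm [ -0.28 -37.81  90.04] F fix [-1.36 -8.54  4.16] torq [-1.41 -0.06  0.07] [-0.002 -0.039 -0.999]
```

```bash
python3 -m inch '[{"twist":[0,0,0],"xyz":[0,0.1,0],"grip":1},{"twist":[0,0,0],"xyz":[0,0.3,0],"grip":1},{"twist":[0,0,0],"xyz":[-0.2,0.5,0],"grip":1},{"twist":[0,0,0],"xyz":[-0.3,0.6,0],"grip":1},{"twist":[0,0,0],"xyz":[-0.3,0.7,0],"grip":1},{"twist":[0,0,0],"xyz":[-0.3,0.7,0],"grip":1},{"twist":[0,0,0],"xyz":[-0.3,0.7,0],"grip":1},{"twist":[0,0,0],"xyz":[-0.2,0.5,0],"grip":1},{"twist":[0,0,0],"xyz":[0,0.3,0],"grip":1},{"twist":[0,0,0],"xyz":[0,0,0],"grip":1}]' 5
python3 pr.py
python3 look.py r2 "(220,190,110,120)" "(200,165,100,75)"; python3 reg.py r2
python3 - <<'E'
from h import *
a=C["top"]["pixels"][:,:,::-1].copy()
ims={"o":a,"r1":np.load("r1_top.npy"),"r2":np.load("r2_top.npy")}
for nm,off in (("o",(0,0)),("r1",(-15.8,2.1)),("r2",(-15.8,2.1))):
    g=cv2.cvtColor(ims[nm],6).astype(np.float32)
    print(nm,[int(cv2.getRectSubPix(g,(1,3),(float(off[0]+u),float(off[1]+204.7-(u-245)*.13))).mean()) for u in range(234,257)])
# slide shift r1->r2
T=cv2.resize(ims["r1"][190:220,225:260],None,fx=20,fy=20,interpolation=cv2.INTER_CUBIC)
I=cv2.resize(ims["r2"][187:223,221:264],None,fx=20,fy=20,interpolation=cv2.INTER_CUBIC)
for (x0,x1,n) in ((14,33,"block"),(8,14,"base"),):
    t=T[:,x0*20:x1*20];r=cv2.matchTemplate(I,t,5);l=cv2.minMaxLoc(r)[3];print(n,l[0]/20-4-x0,l[1]/20-3)
A=ims["r1"][300:390,100:250];B=ims["r2"][298:392,98:252]
E
```

```text
time: 40.25
position: [0.6429, -0.1131, 0.1963]
tool_rot: [2.156, 0.069, -2.162]
ft_force: [0.2, 0.5, 0.7]
opening: 0.0004
fix pos mm [  -7.95 -305.88  196.32] F fix [0.27 0.47 0.66] torq [ 0.07 -0.01 -0.02] [-0.001 -0.03  -1.   ]
block top+handle shift px [-16.5   2.3] corr 0.954 mm 43.67 expected dir [-15.13   1.99]
block front shift px [-15.4   2.1] corr 0.900 mm 40.71 expected dir [-15.14   1.99]
nose tip+shaft shift px [0.  7.9] corr 0.697 mm 2.73 expected dir [-14.95   1.96]
nose tip shift px [-7.2 -0.5] corr 0.787 mm 18.77 expected dir [-14.95   1.96]
nose base shift px [-16.1   2.2] corr 0.980 mm 43.11 expected dir [-14.95   1.96]
o [200, 200, 200, 194, 168, 116, 92, 137, 166, 175, 174, 170, 164, 143, 116, 102, 100, 106, 126, 138, 140, 141, 141]
r1 [132, 86, 65, 61, 57, 47, 47, 86, 136, 164, 175, 177, 173, 155, 127, 109, 108, 119, 137, 145, 148, 148, 147]
r2 [129, 83, 64, 62, 56, 46, 53, 99, 146, 166, 174, 177, 170, 149, 122, 109, 114, 128, 141, 146, 148, 147, 147]
block -0.1999999999999993 0.0
base -0.1999999999999993 0.04999999999999982
```

View pics/r2_top.png

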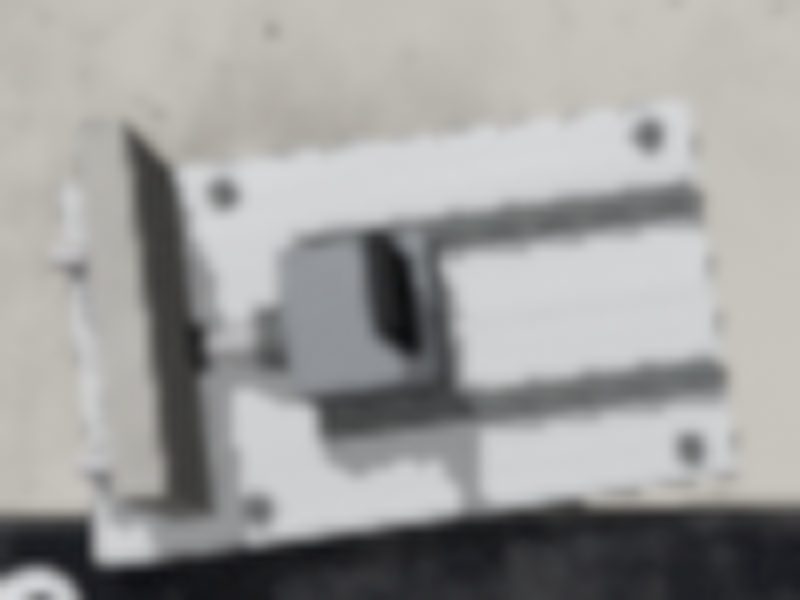

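View pics/r2_side.png

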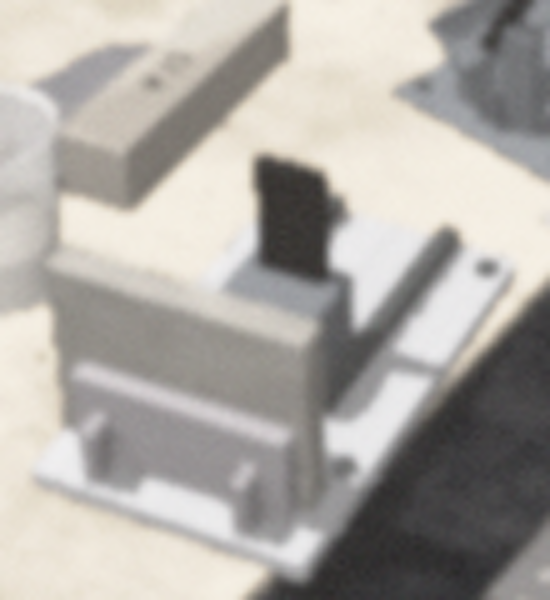

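```bash
python3 - <<'E'
from h import *
L=lambda n,c:np.load(f"{n}_{c}.npy")
def reg(a,b,x,y,w,h,pad=3,f=20):
    T=cv2.resize(a[y:y+h,x:x+w],None,fx=f,fy=f,interpolation=cv2.INTER_CUBIC)
    I=cv2.resize(b[y-pad:y+h+pad,x-pad:x+w+pad],None,fx=f,fy=f,interpolation=cv2.INTER_CUBIC)
    r=cv2.matchTemplate(I,T,5);_,m,_,l=cv2.minMaxLoc(r);return (round(l[0]/f-pad,2),round(l[1]/f-pad,2),round(m,3))
for n in ("h1","r1","r2"):
    print(n,"slab top-cam lower half",reg(L("h1","top"),L(n,"top"),206,210,20,22),"upper",reg(L("h1","top"),L(n,"top"),206,182,18,20),
     "static plate",reg(L("h1","top"),L(n,"top"),208,222,60,14),
     "slab side-cam right top",reg(L("h1","side"),L(n,"side"),270,245,18,16),"left top",reg(L("h1","side"),L(n,"side"),226,236,18,16),"fence",reg(L("h1","side"),L(n,"side"),232,270,40,25))
E
```

```text
h1 slab top-cam lower half (0.0, 0.0, 1.0) upper (0.0, 0.0, 0.999) static plate (0.0, 0.0, 1.0) slab side-cam right top (0.0, 0.0, 0.999) left top (0.0, 0.0, 1.0) fence (0.0, 0.0, 1.0)
r1 slab top-cam lower half (0.0, 0.05, 0.996) upper (-0.05, 0.0, 0.999) static plate (-0.05, 0.05, 0.986) slab side-cam right top (0.5, -0.5, 0.739) left top (0.0, 0.05, 0.998) fence (0.0, 0.0, 0.998)
r2 slab top-cam lower half (-0.05, 0.05, 0.995) upper (-0.35, 0.0, 0.993) static plate (-0.05, 0.05, 0.986) slab side-cam right top (0.45, -0.45, 0.742) left top (-0.3, 0.3, 0.994) fence (-0.05, 0.0, 0.997)
```

```bash
python3 -m inch '[{"twist":[0,0,0],"xyz":[0,-0.4,-0.02],"grip":1},{"twist":[0,0,0],"xyz":[0,-0.6,-0.02],"grip":1},{"twist":[0,0,0],"xyz":[0,-0.6,-0.02],"grip":1},{"twist":[0,0,0],"xyz":[0,-0.6,-0.02],"grip":1},{"twist":[0,0,0],"xyz":[0.2,-0.5,-0.02],"grip":1},{"twist":[0,0,0],"xyz":[0.3,-0.3,-0.02],"grip":1},{"twist":[0,0,0],"xyz":[0.5,0,0],"grip":1},{"twist":[0,0,0],"xyz":[0.5,0,0],"grip":1},{"twist":[0,0,0],"xyz":[0.2,0,0],"grip":1},{"twist":[0,0,0],"xyz":[0,0,0],"grip":1}]' 5
python3 pr.py
```

```text
time: 41.6
position: [0.6233, 0.1005, 0.0822]
tool_rot: [2.136, 0.127, -2.161]
ft_force: [0.5, -0.4, 0.4]
opening: 0.0003
fix pos mm [ -1.81 -91.48  82.18] F fix [ 0.43 -0.42  0.43] torq [-0.04  0.01  0.  ] [-0.011 -0.012 -1.   ]
```

```bash
python3 -m inch '[{"twist":[0,0.06,-0.05],"xyz":[0,-0.12,-0.02],"grip":1},{"twist":[0,0,0],"xyz":[-0.05,-0.12,0],"grip":1},{"twist":[0,0,0],"xyz":[-0.05,-0.12,0],"grip":1},{"twist":[0,0,0],"xyz":[0,-0.12,0],"grip":1},{"twist":[0,0,0],"xyz":[0,-0.12,0],"grip":1},{"twist":[0,0,0],"xyz":[0,-0.1,0],"grip":1},{"twist":[0,0,0],"xyz":[0,-0.06,0],"grip":1},{"twist":[0,0,0],"xyz":[0,-0.04,0],"grip":1},{"twist":[0,0,0],"xyz":[0,-0.04,0],"grip":1},{"twist":[0,0,0],"xyz":[0,-0.04,0],"grip":1}]' 5
python3 pr.py
```

```text
time: 42.85
position: [0.6195, 0.1555, 0.0919]
tool_rot: [2.158, 0.136, -2.149]
ft_force: [-0.1, -7.0, 1.8]
opening: 0.0005
fix pos mm [  0.97 -36.4   91.94] F fix [-0.98 -6.96  1.83] torq [-1.06 -0.07  0.05] [ 0.004 -0.003 -1.   ]
```

```bash
python3 -m inch '[{"twist":[0,0,-0.03],"xyz":[0,-0.05,0],"grip":1},{"twist":[0,0,-0.03],"xyz":[0,-0.05,0],"grip":1},{"twist":[0,0,-0.03],"xyz":[0,-0.06,0],"grip":1},{"twist":[0,0,-0.03],"xyz":[0,-0.06,0],"grip":1},{"twist":[0,0,-0.04],"xyz":[0,-0.06,0],"grip":1},{"twist":[0,0,-0.04],"xyz":[0,-0.06,0],"grip":1},{"twist":[0,0,-0.04],"xyz":[0,-0.06,0],"grip":1},{"twist":[0,0,-0.04],"xyz":[0,-0.06,0],"grip":1},{"twist":[0,0,-0.04],"xyz":[0,-0.06,0],"grip":1},{"twist":[0,0,-0.04],"xyz":[0,-0.06,0],"grip":1}]' 5
python3 pr.py
```

```text
time: 44.1
position: [0.6188, 0.156, 0.0916]
tool_rot: [2.171, 0.133, -2.181]
ft_force: [-0.6, -6.6, 1.2]
opening: 0.0006
fix pos mm [  0.35 -35.81  91.55] F fix [-1.4  -6.49  1.16] torq [-1.17 -0.08  0.05] [-0.006  0.017 -1.   ]
```

```bash
python3 -m inch '[{"twist":[0,0,0],"xyz":[0,-0.06,0],"grip":1},{"twist":[0,0,0],"xyz":[0,-0.07,0],"grip":1},{"twist":[0,0,0],"xyz":[0,-0.08,0],"grip":1},{"twist":[0,0,0],"xyz":[0,-0.08,0],"grip":1},{"twist":[0,0,0],"xyz":[0,-0.08,0],"grip":1},{"twist":[0,0,0],"xyz":[0,-0.08,0],"grip":1},{"twist":[0,0,0],"xyz":[0,-0.08,0],"grip":1},{"twist":[0,0,0],"xyz":[0,-0.08,0],"grip":1},{"twist":[0,0,0],"xyz":[0,-0.08,0],"grip":1},{"twist":[0,0,0],"xyz":[0,-0.08,0],"grip":1}]' 5
python3 pr.py
```

```text
time: 45.35
position: [0.6182, 0.1545, 0.0924]
tool_rot: [2.148, 0.031, -2.175]
ft_force: [-0.3, -8.9, 3.5]
opening: 0.0003
fix pos mm [ -0.45 -37.17  92.4 ] F fix [-1.34 -8.8   3.53] torq [-1.49  0.08  0.1 ] [-0.011 -0.046 -0.999]
```

```bash
python3 -m inch '[{"twist":[0,0,0],"xyz":[0,0.1,0],"grip":1},{"twist":[0,0,0],"xyz":[0,0.3,0],"grip":1},{"twist":[0,0,0],"xyz":[-0.2,0.5,0],"grip":1},{"twist":[0,0,0],"xyz":[-0.3,0.6,0],"grip":1},{"twist":[0,0,0],"xyz":[-0.3,0.7,0],"grip":1},{"twist":[0,0,0],"xyz":[-0.3,0.7,0],"grip":1},{"twist":[0,0,0],"xyz":[-0.3,0.7,0],"grip":1},{"twist":[0,0,0],"xyz":[-0.2,0.5,0],"grip":1},{"twist":[0,0,0],"xyz":[0,0.3,0],"grip":1},{"twist":[0,0,0],"xyz":[0,0,0],"grip":1}]' 5
python3 look.py r3 "(220,190,110,120)" "(200,165,100,75)"
python3 - <<'E'
from h import *
L=lambda n,c:np.load(f"{n}_{c}.npy")
def reg(a,b,x,y,w,h,pad=3,f=20):
    T=cv2.resize(a[y:y+h,x:x+w],None,fx=f,fy=f,interpolation=cv2.INTER_CUBIC)
    I=cv2.resize(b[y-pad:y+h+pad,x-pad:x+w+pad],None,fx=f,fy=f,interpolation=cv2.INTER_CUBIC)
    r=cv2.matchTemplate(I,T,5);_,m,_,l=cv2.minMaxLoc(r);return (round(l[0]/f-pad,2),round(l[1]/f-pad,2),round(m,3))
for n in ("r1","r2","r3"):
    print(n,"slab lower",reg(L("h1","top"),L(n,"top"),206,210,20,22),"upper",reg(L("h1","top"),L(n,"top"),206,182,18,20),
     "plate",reg(L("h1","top"),L(n,"top"),208,222,60,14),"side left",reg(L("h1","side"),L(n,"side"),226,236,18,16),
     "block vs r1 top",reg(L("r1","top"),L(n,"top"),236,190,24,26),"side block",reg(L("r1","side"),L(n,"side"),266,218,28,34),"tip",reg(L("r1","top"),L(n,"top"),222,202,8,10))
    g=cv2.cvtColor(L(n,"top"),6).astype(np.float32);off=(-15.8,2.1)
    print([int(cv2.getRectSubPix(g,(1,3),(float(off[0]+u),float(off[1]+204.7-(u-245)*.13))).mean()) for u in range(234,257)])
E
python3 pr.py
```

```text
time: 46.6
position: [0.6383, -0.1165, 0.2006]
tool_rot: [2.151, 0.035, -2.179]
ft_force: [0.1, 0.6, -0.8]
opening: 0.0008
r1 slab lower (0.0, 0.05, 0.996) upper (-0.05, 0.0, 0.999) plate (-0.05, 0.05, 0.986) side left (0.0, 0.05, 0.998) block vs r1 top (0.0, 0.0, 1.0) side block (0.0, 0.0, 1.0) tip (0.0, 0.0, 1.0)
[132, 86, 65, 61, 57, 47, 47, 86, 136, 164, 175, 177, 173, 155, 127, 109, 108, 119, 137, 145, 148, 148, 147]
r2 slab lower (-0.05, 0.05, 0.995) upper (-0.35, 0.0, 0.993) plate (-0.05, 0.05, 0.986) side left (-0.3, 0.3, 0.994) block vs r1 top (-0.25, 0.05, 0.997) side block (-0.2, 0.15, 0.998) tip (-0.25, 0.1, 0.997)
[129, 83, 64, 62, 56, 46, 53, 99, 146, 166, 174, 177, 170, 149, 122, 109, 114, 128, 141, 146, 148, 147, 147]
r3 slab lower (-0.05, 0.05, 0.995) upper (-0.4, -0.1, 0.993) plate (-0.05, 0.05, 0.986) side left (-0.25, 0.35, 0.993) block vs r1 top (-0.45, 0.1, 0.996) side block (-0.35, 0.35, 0.996) tip (-0.2, 0.15, 0.998)
[129, 83, 64, 61, 56, 46, 53, 99, 146, 167, 175, 177, 168, 144, 117, 108, 116, 133, 144, 146, 147, 147, 147]
fix pos mm [ -12.45 -305.59  200.54] F fix [ 0.05  0.7  -0.28] torq [ 0.11  0.09 -0.02] [-0.012 -0.038 -0.999]
```

View pics/r3_top.png

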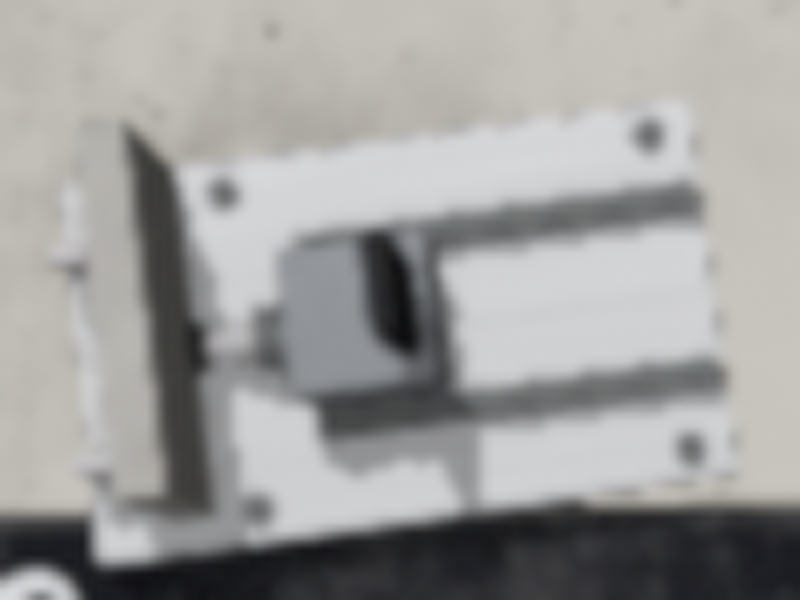

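View pics/r3_side.png

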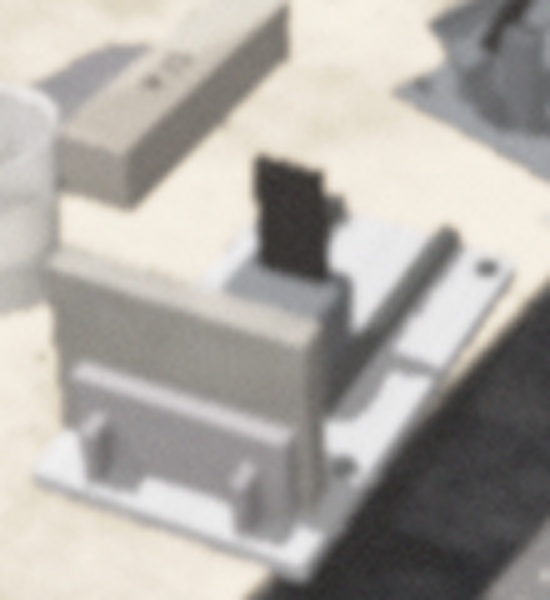

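```bash
python3 -c "
from cell import hand_in;print(hand_in())"
```

```text
the job is handed in; nothing more can be done
None
```

I took the slab out of the rest, stood it upright on the bed at the fence and let go. I then pushed the slide by its handle until the nose bore on the slab, backed the arm clear and handed in at 46.7 s. `hand_in()` gave no verdict.

- **Slab:** the last pictures show it upright and flush along the fence. I put it about 6–8 mm to the +x side of the middle, inside the 20 mm limit.
- **Seating at the fence:** one end first stood about 1 mm off the fence. The nose turned it square during the second push, and it did not move during the last one.
- **Nose force:** this is my estimate, not a direct reading. In the last push the block moved about 0.5 mm while the nose tip and slab stayed still, so the spring is compressed. At the end the slide resisted about 8.8 N without moving, against about 5.3 N when sliding free. That suggests roughly 2–4 N on the slab.
- **Other things:** the pictures show no shift of the beaker or prism. I did not check the stopwatch again after the start.
- **Checks that disagreed:** the side camera implied heights several millimetres off (about 6 mm at the fixture), so I set the slab down by feel. The image estimates of slide travel (about 40–44 mm) only agree to about ±2 mm. I therefore relied on force and on changes between pictures for the nose contact.

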